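# Pin the cloth stretcher's pull rod into its fork

## Task

Couple the cloth stretcher: the headed steel pin from the wooden stand has to go down through the top knuckle of the fork, the hole in the pull rod's tongue and the bottom knuckle, until its head sits flush on the fork, and be left there. The tongue's hole is hidden and not yet in line, so stand the pin in the fork's top hole, slide the rod slowly in by its wooden knob until you feel the pin drop and catch, then press the pin fully home; never force pin or rod, and leave the other things where they stand.

Things in the scene. Friction and masses are not known exactly. Their poses are not given: they have to be found in the camera images.
- pin_mid (a point): Centre of the loose steel pin (0.1 kg), half-way up its 74 mm; z up along it. Below: shank 12 mm thick, 44 mm long, its last 5 mm tapered to 8 mm. Above: dark round head 22 mm thick, 30 mm tall. Shank end 37 mm below this point, head's underside 7 mm and top 37 mm above it. Starts upright in the pin stand's hole, head's underside about 10 mm above the stand.
- pin_stand: Fixed dark wooden block 60x60x40 mm with one hole in its top that holds the pin. Origin at the centre of its underside.
- stretcher: The cloth stretcher, fixed: wooden board 310x80x10 mm with a steel fork of two knuckles (48x48 mm plates 18 mm thick, 13.5 mm holes in line) and a rod whose tongue slides between them, sheathed. Origin at the underside of the board; x along the rod, the way it slides in; fork at x = +60 mm, knob at -115 mm when the rod is out. Pin and stretcher must not press on each other with over 50 N.
- fork_hole (a point): Centre of the mouth of the hole in the fork's top knuckle, on its upper face, 58 mm above the table. Axes as the stretcher's. When the pin is home its head sits on this face and its centre is 7 mm below this point.
- slot (a point): Point on the hole axis, 20 mm below fork_hole, level with the upper face of the rod's flat tongue (26 mm wide, 8 mm thick) in the slot between the knuckles. Off its hole the tongue bars the way: a pin stood in the top knuckle rests here, its head 24 mm above the fork. Once the tongue's 13.5 mm hole is below the pin, the pin falls through by its own weight.
- bottom_knuckle (a point): Point on the hole axis, 30 mm below fork_hole: mouth of the bottom knuckle. A spring detent in it catches the falling pin 3 to 8 mm short of home; from there it takes 8 to 16 N of push on the head. The detent then holds the pin.
- knob (a point): Centre of the round wooden knob on the pull rod, 28 mm thick and 30 mm tall, 63 mm above the table; below it a 13 mm stem 10 mm tall stands on the rod, whose top is 40 mm above the table. Axes as the stretcher's. The rod slides freely along x with about 3 N of steady friction, stays where it is left and does not spring back.
- pull_rod: The sliding rod with knob and tongue; origin on the rod's axis under the knob, 34 mm above the table, 175 mm from the hole axis when fully out, 100 mm at the end stop. It starts up to 8 mm in. The tongue is screwed on by a thread locked at an unmeasured length: its hole comes in line at 113 to 153 mm; only feel tells where. There the dropped pin stops the rod. Keep the rod's push on the pin under 18 N.
- dabber: Bystander: black round dabber 52 mm wide, 71 mm tall, loose, origin at the centre of its underside; leave it.
- foot_block: Bystander: black wooden printing block with a grip, 52x70x58 mm, loose, origin at the centre of its underside; leave it.
- whetstone: Bystander: grey whetstone 45x140x20 mm, loose, origin at the centre of its underside; leave it.
- tin_box: Bystander: flat copper-coloured tin 75x118x25 mm, loose, origin at the centre of its underside; leave it.
- the_hand_block_e: Bystander: flat black printing block 47x97x24 mm, loose, origin at the centre of its underside; leave it.
- colour_cup: Bystander: pale cup 65 mm wide, 48 mm tall, loose, origin at the centre of its underside; leave it.

How it is judged:
By the outcome, as a careful person would: the job done as asked, in the order asked, and still so for the second after the job is handed in, with the robot touching nothing.
It also fails if it takes over 58 s, if anything falls off the work surface, if the arm or the gripper's body presses on something with over 40 N, if the wrist force passes 120 N, or if a joint passes its speed limit or range.

## Robot

A 6-joint arm with a two-finger parallel gripper is mounted at the origin on a cart in front of the work surface, level with it; the furniture and walls round the work are solid. World frame = base frame: x ahead of the robot, y to its left, z up, the work surface at z = 0. Lengths are in m, angles in rad, forces in N, time in s.
With the tool pointing down it reaches from about 0.275 to 0.85 m from the base axis. Payload 19 kg.
Tool frame: the origin (TCP) lies midway between the tips of the shut fingers; the grasp point (between the pads) lies 19 mm behind it; y points along the fingers, x is the direction in which the jaws open and shut, and the axes are right-handed (so a half turn about y gives the same grasp; the last joint's range is limited). The gripper opens to 85 mm and grips with 20 to 120 N. Pads are 22 mm wide; open, the fingers measure 114 mm over their backs; the gripper's body (76 mm by 85 mm) begins 54 mm behind the grasp point. The pads swing forward as they close: fully open they stand 13 mm farther back than shut.
Start: joints at [-0.134, 0.15, 1.437, -0, 1.554, -0.134], TCP at [0.575, -0, 0.196] pointing down, gripper open.
Joint ranges: [-2.8, 2.8], [-0.68, 2.1], [0.12, 2.68], [-1.39, 4.53], [0.16, 2.79], [-2.81, 2.81]. Speed limits (rad/s): [1.89, 1.89, 2.22, 3.01, 3.01, 3.01].

## Interface

Orientations are given as a rotation vector (axis times angle).
In Python, from rig import ctrl gives the robot as it stands. The module is installed in compiled form; this text tells all that it offers.
- The arm moves only by the tool servo_tool, never from a script. Its argument "deltas" is a list of rows, each an object of numbers: "grip": the opening, from 0 (shut) to 1 (fully open); "tx", "ty", "tz": the shift along the tool's x, y, z in cm; "ax", "ay", "az": the turn, a rotation vector about the tool's x, y, z in degrees. In form: [{"grip": .., "tx": .., "ty": .., "tz": .., "ax": .., "ay": .., "az": ..}, ...]. A call has 1 to 12 rows; each row shifts and turns the commanded pose from where the row before left it, along the tool's axes as they then stand; what a row does not reach is not made up. A row lasts 1/8 s, in which the tool goes at most 62.5 mm and 10.7 degrees, less where a joint would pass 70% of its speed; a pose out of reach is approached as far as the arm can. A call with a gripper value outside its range is refused whole. The fingers move at their own pace and stop on an object; "squeeze" is the grip in N (left out, the last holds). Time passes only in rows, so rows that do not move let the fingers close. It gives the time, the measured TCP pose, the force and the opening at its end, in the units of the state.
- ctrl.sense(): the state, without advancing time (a new reading comes with each control period).
- ctrl.read_camera(name): name is "scene" or "side" or "wrist"; returns a dict with "frame" (420x560x3 uint8, red, green, blue), "fx", "fy", "cx", "cy" (pixels), "cam_to_world" (4x4, takes a point from camera to world coordinates); the wrist camera has in their place "tool_from_camera" (4x4, takes a point from camera to tool coordinates, whose origin is the TCP and whose axes are the tool frame's). Camera axes: x right, y down, z forward; pixel columns grow to the right and rows downward; lengths in m; the calibration is good to about 2 mm. A picture is of the moment at which its call begins: read the wrist's pose just before it. There is no depth.
- ctrl.job_done(): hands the job in, once; it reports no verdict.
The state is a dict: "time_s": time; "joint_positions": joint angles; "dq": joint speeds; "tau": joint torques, N m; "ee_pos": TCP position; "eef_rot": TCP orientation; "force": force on the tool from outside, world axes, zero at the start; "wrist_torque": the same for the moment, N m; "finger_gap": opening from 0.0 (shut) to 1.0 (fully open).
Only numpy, scipy, OpenCV 4.12 (cv2) and the standard library are available. Lean on these libraries where they do the work, as an engineer would, in place of code of your own. Each camera call takes 0.05 s, during which the arm holds its last target.

## Working session

There is one attempt and no reset: what is moved stays moved. The work goes in short steps, Python scripts to look and compute and a tool call to move; the robot and the scene stay as the last step left them, time stands still between calls to the robot, and variables do not carry over. Pictures are saved under pics/ and viewed, and the job is handed in when it is done.

Besides the shell and the picture viewer there is one more tool, called after "Request:" as name(argument=value, ...), one argument or row to a line, values as JSON. servo_tool: Moves the arm, as the interface text tells. Its arguments: {"type":"object","properties":{"deltas":{"type":"array","items":{"type":"object","properties":{"grip":{"type":"number"},"tx":{"type":"number"},"ty":{"type":"number"},"tz":{"type":"number"},"ax":{"type":"number"},"ay":{"type":"number"},"az":{"type":"number"}}}},"squeeze":{"type":"number"}},"required":["deltas"]}

```bash
mkdir -p pics; cat > h.py <<'E'
import numpy as np, cv2
from rig import ctrl
def snap(n,out):
    s=ctrl.sense(); c=ctrl.read_camera(n)
    cv2.imwrite('pics/'+out,c['frame'][:,:,::-1]); 
    np.savez('pics/'+out+'.npz',**{k:v for k,v in c.items()},ee=s['ee_pos'],rot=s['eef_rot'])
    return c,s
def load(out):
    return dict(np.load('pics/'+out+'.npz'))
def T(c):
    if 'cam_to_world' in c: return c['cam_to_world']
    M=np.eye(4); M[:3,:3]=cv2.Rodrigues(np.array(c['rot'],float))[0]; M[:3,3]=c['ee']
    return M@c['tool_from_camera']
def ray(c,u,v):
    M=T(c); d=M[:3,:3]@np.array([(u-c['cx'])/c['fx'],(v-c['cy'])/c['fy'],1]); return M[:3,3],d
def onz(c,u,v,z):
    o,d=ray(c,u,v); return o+d*(z-o[2])/d[2]
def proj(c,p):
    M=np.linalg.inv(T(c)); q=M[:3,:3]@np.array(p)+M[:3,3]; return np.array([q[0]/q[2]*c['fx']+c['cx'],q[1]/q[2]*c['fy']+c['cy']])
def tri(c1,p1,c2,p2):
    o1,d1=ray(c1,*p1);o2,d2=ray(c2,*p2)
    A=np.stack([d1,-d2],1); t=np.linalg.lstsq(A,o2-o1,rcond=None)[0]
    a=o1+d1*t[0];b=o2+d2*t[1]; return (a+b)/2,np.linalg.norm(a-b)
E
python3 - <<'E'
from h import *
for n in ('scene','side','wrist'):
    c,s=snap(n,n+'0.png')
    print(n,c['fx'],T(c|{'ee':s['ee_pos'],'rot':s['eef_rot']}).round(3).tolist())
print(s)
E
```

```text
scene 401.5569659493831 [[0.689, -0.411, 0.597, -0.085], [-0.725, -0.397, 0.563, -0.806], [0.005, -0.821, -0.571, 0.7], [0.0, 0.0, 0.0, 1.0]]
side 461.34596417079155 [[0.291, 0.428, -0.856, 1.481], [0.957, -0.128, 0.261, -0.465], [0.002, -0.895, -0.447, 0.547], [0.0, 0.0, 0.0, 1.0]]
wrist 303.0602212073125 [[1.0, 0.001, -0.001, 0.576], [0.0, -0.961, -0.277, 0.07], [-0.001, 0.277, -0.961, 0.373], [0.0, 0.0, 0.0, 1.0]]
{'time_s': 0.1, 'joint_positions': array([-1.34029510e-01,  1.50908926e-01,  1.43793709e+00,  4.81455442e-06,
        1.55380744e+00, -1.34016812e-01]), 'dq': array([-0.00033052, -0.00109092, -0.00300993, -0.00066938,  0.00096093,
       -0.00213425]), 'tau': array([ 4.39465453e-03, -7.14378047e+01, -5.71798074e+01, -8.77157845e-05,
        7.01135112e-03, -1.30998615e-04]), 'ee_pos': array([ 5.74744767e-01, -6.14471468e-07,  1.95366147e-01]), 'eef_rot': array([-1.57064965e+00,  8.35196435e-04,  8.15118005e-04]), 'force': array([-0.23915879,  0.66369702,  0.0068418 ]), 'wrist_torque': array([-0.02300881, -0.01458652, -0.01558087]), 'finger_gap': 0.9954275488283629}
```

View pics/scene0.png

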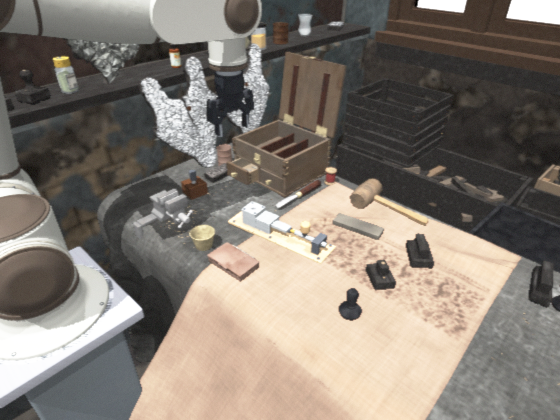

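View pics/side0.png

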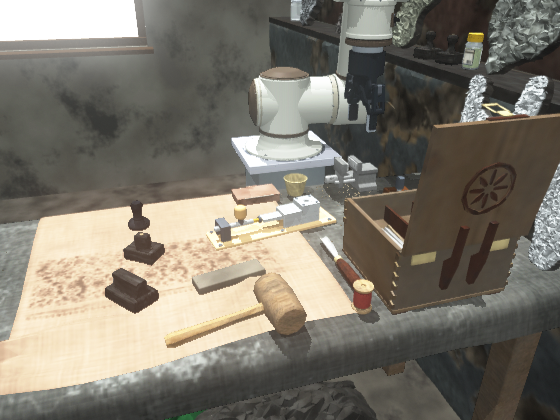

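View pics/wrist0.png

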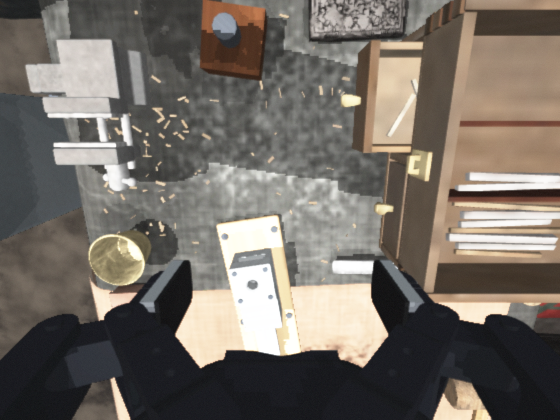

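```bash
python3 - <<'E'
from h import *
w=load('wrist0.png');s=load('scene0.png');d=load('side0.png')
print('hole',onz(w,252,284,.058)); print('pinheadtop',onz(w,224,22,.08))
for p in [(219,222),(278,217)]: print('board corner',onz(w,*p,.01))
def crop(c,x0,y0,x1,y1,f): return cv2.resize(c['frame'][y0:y1,x0:x1,::-1],None,fx=f,fy=f,interpolation=cv2.INTER_CUBIC)
cv2.imwrite('pics/cs.png',crop(s,170,160,350,280,4))
cv2.imwrite('pics/cd.png',crop(d,190,170,370,260,4))
cv2.imwrite('pics/cw.png',crop(w,180,0,340,100,4))
cv2.imwrite('pics/cw2.png',crop(w,200,200,320,360,3.7))
E
```

```text
hole [ 0.54197739 -0.11043259  0.058     ]
pinheadtop [0.52709024 0.152272   0.08      ]
board corner [ 0.49743387 -0.05046356  0.01      ]
board corner [ 0.57181832 -0.04379695  0.01      ]
```

View pics/cs.png

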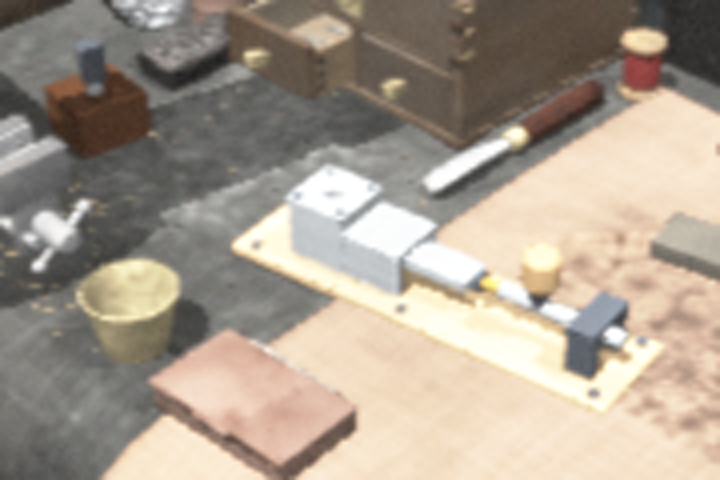

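View pics/cd.png

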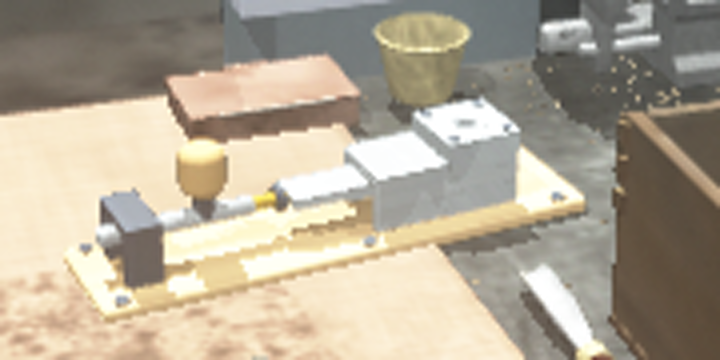

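View pics/cw.png

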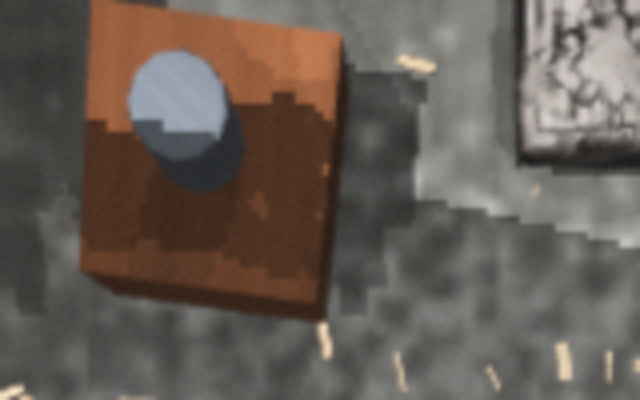

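View pics/cw2.png

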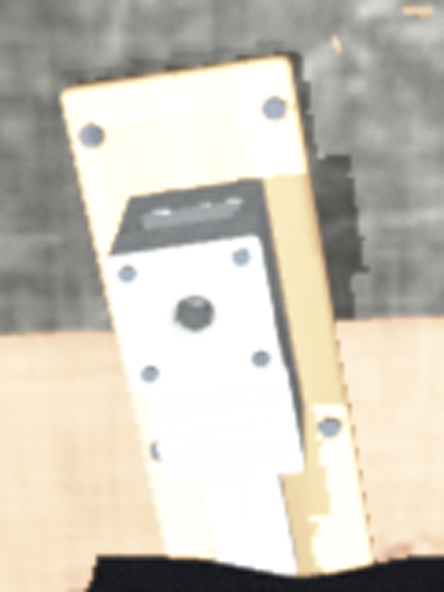

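```bash
python3 - <<'E'
from h import *
w=load('wrist0.png');s=load('scene0.png');d=load('side0.png')
print('hole w',onz(w,252.4,284.6,.058),'s',onz(s,253.5,208.5,.058),'d',onz(d,306.5,200.7,.058))
print(tri(s,(253.5,208.5),d,(306.5,200.7)))
print('pin w',onz(w,224.2,26,.08)); print('s',onz(s,170+91/4,160+46/4,.08), tri(w,(224.2,26),s,(170+91/4,160+46/4)))
print('knob',tri(s,(305.2,226),d,(240.5,212)))
E
```

```text
hole w [ 0.54242232 -0.11121357  0.058     ] s [ 0.53790098 -0.11569325  0.058     ] d [ 0.54891515 -0.11288267  0.058     ]
(array([ 0.54206436, -0.1106525 ,  0.05402072]), np.float64(0.0010499632106772804))
pin w [0.5271044  0.14925113 0.08      ]
s [0.52437756 0.14475179 0.08      ] (array([0.52699021, 0.14967701, 0.0771339 ]), np.float64(0.0009752800409219371))
knob (array([ 0.57072066, -0.27887737,  0.06371501]), np.float64(0.0014403686198228385))
```

Request:
servo_tool(
  deltas=[
    {"grip": 1, "tx": -1.2, "tz": 3.7},
    {"tx": -1.2, "tz": 3.7},
    {"tx": -1.2, "tz": 3.7},
    {"tx": -1.1, "tz": 3.6},
    {},
  ],
)

```text
invalid input
```

```bash
python3 - <<'E'
from h import *
c,s=snap('wrist','w1.png'); print(s['ee_pos'],s['eef_rot'],s['force'],s['time_s'])
E
```

```text
[5.74783350e-01 2.94749029e-05 1.95426514e-01] [-1.57065080e+00  7.50347495e-04  7.48554838e-04] [0.93842624 0.17230479 0.75082932] 0.15
```

View pics/w1.png

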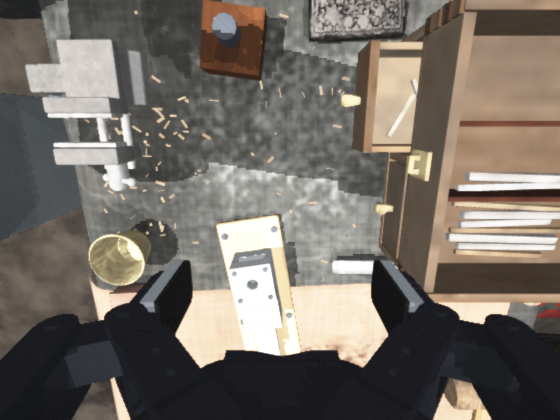

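Request:
servo_tool(
  deltas=[
    {"grip": 1, "tx": -1.2, "ty": 0, "tz": 3.7, "ax": 0, "ay": 0, "az": 0},
    {"grip": 1, "tx": -1.2, "ty": 0, "tz": 3.7, "ax": 0, "ay": 0, "az": 0},
    {"grip": 1, "tx": -1.2, "ty": 0, "tz": 3.7, "ax": 0, "ay": 0, "az": 0},
    {"grip": 1, "tx": -1.1, "ty": 0, "tz": 3.6, "ax": 0, "ay": 0, "az": 0},
    {"grip": 1, "tx": 0, "ty": 0, "tz": 0, "ax": 0, "ay": 0, "az": 0},
  ],
)

```text
time_s: 0.82
ee_pos: [0.5272, 0.1489, 0.1959]
eef_rot: [-1.57, -0.002, 0.002]
force: [-0.5, 0.0, 0.7]
finger_gap: 1.002
```

```bash
python3 - <<'E'
from h import *
c,s=snap('wrist','w2.png'); print(s['ee_pos'],s['eef_rot'],s['force'],s['time_s'])
E
```

```text
[0.52718603 0.14894937 0.19590188] [-1.57044658 -0.0019406   0.00231313] [-0.4907659   0.03831628  0.72963735] 0.825
```

View pics/w2.png

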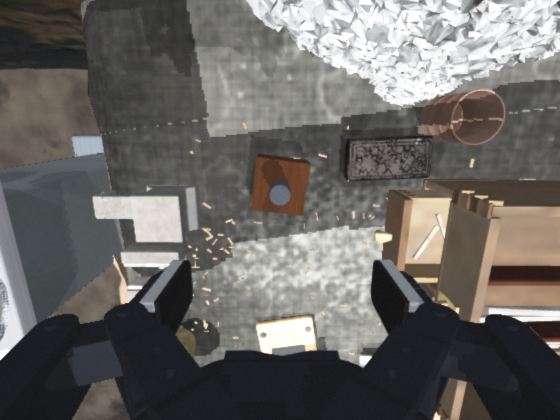

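```bash
python3 - <<'E'
from h import *
w=load('w2.png'); f=w['frame']
cv2.imwrite('pics/cw3.png',cv2.resize(f[150:225,240:320,::-1],None,fx=8,fy=8,interpolation=cv2.INTER_CUBIC))
E
```

```text
(no output)
```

View pics/cw3.png

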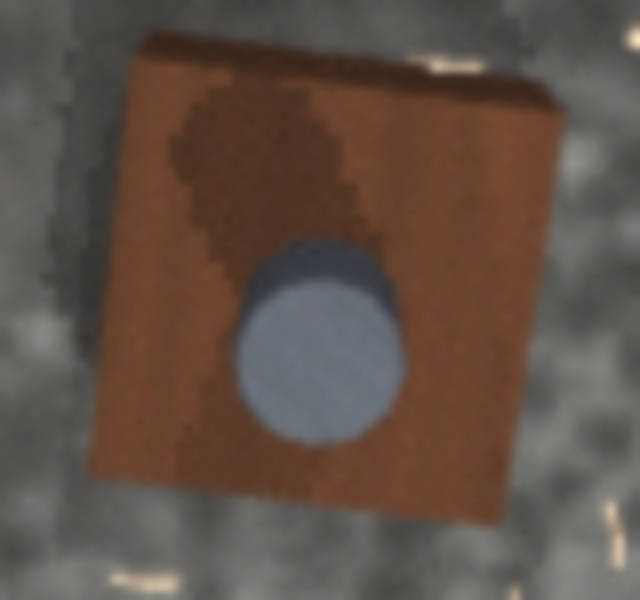

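```bash
python3 - <<'E'
from h import *
w=load('w2.png')
print(onz(w,280,195.1,.08))
c=[onz(w,240+u/8,150+v/8,.04) for u,v in((133,60),(565,105),(503,522),(92,475))]; print(np.mean(c,0),[np.linalg.norm(c[i]-c[i-1]) for i in range(4)])
print(tri(w,(280,195.1),load('wrist0.png'),(224.2,26)),tri(w,(280,195.1),load('scene0.png'),(192.75,171.5)))
E
```

```text
[0.52727117 0.149677   0.08      ]
[0.52752978 0.14965099 0.04      ] [np.float64(0.059240730572450585), np.float64(0.05934124926295437), np.float64(0.0601625037833878), np.float64(0.05931947295415012)]
(array([0.52713123, 0.14947361, 0.07933399]), np.float64(0.0002890720988735911)) (array([0.52720543, 0.14904738, 0.07718352]), np.float64(0.0001243176892316109))
```

Request:
servo_tool(
  deltas=[
    {"grip": 1, "tx": 0, "ty": 0, "tz": 0.08, "ax": 0, "ay": -9.6, "az": 0},
    {"grip": 1, "tx": 0, "ty": 4, "tz": 0, "ax": 0, "ay": 0, "az": 0},
    {"grip": 1, "tx": 0, "ty": 4, "tz": 0, "ax": 0, "ay": 0, "az": 0},
    {"grip": 0.6, "tx": 0, "ty": 4, "tz": 0, "ax": 0, "ay": 0, "az": 0},
    {"grip": 0.5, "tx": 0, "ty": 2.7, "tz": 0, "ax": 0, "ay": 0, "az": 0},
    {"grip": 0.5, "tx": 0, "ty": 0, "tz": 0, "ax": 0, "ay": 0, "az": 0},
  ],
)

```text
time_s: 1.62
ee_pos: [0.5271, 0.1467, 0.0472]
eef_rot: [-1.567, -0.128, 0.134]
force: [0.5, -0.3, 0.4]
finger_gap: 0.501
```

```bash
python3 - <<'E'
from h import *
c,s=snap('wrist','w3.png'); print(s['ee_pos'],s['eef_rot'],s['force'],s['time_s'])
R=cv2.Rodrigues(s['eef_rot'])[0]; print(R.round(4))
E
```

```text
[0.52706955 0.14674717 0.04719275] [-1.5671815  -0.1279044   0.13369945] [ 0.52844119 -0.27345569  0.38344591] 1.625
[[ 9.862e-01 -3.600e-03 -1.658e-01]
 [ 1.658e-01 -7.000e-04  9.862e-01]
 [-3.700e-03 -1.000e+00 -0.000e+00]]
```

View pics/w3.png

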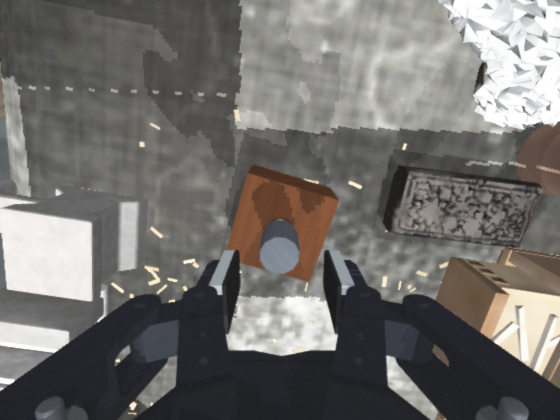

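Request:
servo_tool(
  deltas=[
    {"grip": 0.5, "tx": 0.05, "ty": 0, "tz": 0.3, "ax": 0, "ay": 0, "az": -0.2},
    {"grip": 0.5, "tx": 0, "ty": 0, "tz": 0, "ax": 0, "ay": 0, "az": 0},
  ],
  squeeze=30,
)

```text
time_s: 1.92
ee_pos: [0.5286, 0.151, 0.0501]
eef_rot: [-1.566, -0.136, 0.127]
force: [-0.4, 0.7, -0.6]
finger_gap: 0.501
```

```bash
python3 - <<'E'
from h import *
c,s=snap('wrist','w4.png'); print(s['ee_pos'],s['eef_rot'],s['force'],s['time_s'])
R=cv2.Rodrigues(s['eef_rot'])[0]; print(R.round(4))
E
```

```text
[0.5285555  0.15103135 0.05007933] [-1.56633163 -0.13581624  0.12747366] [-0.35695195  0.70195668 -0.59161947] 1.925
[[ 9.860e-01  5.300e-03 -1.669e-01]
 [ 1.669e-01  9.000e-04  9.860e-01]
 [ 5.300e-03 -1.000e+00  0.000e+00]]
```

View pics/w4.png

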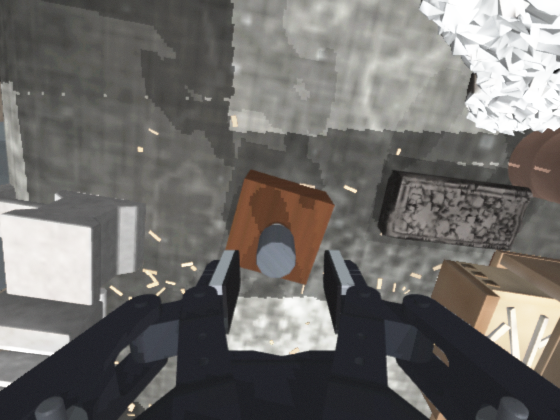

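Request:
servo_tool(
  deltas=[
    {"grip": 0.5, "tx": 0, "ty": 0, "tz": 0, "ax": 0, "ay": 0, "az": 0},
  ],
)

```text
time_s: 2.1
ee_pos: [0.5281, 0.1509, 0.0494]
eef_rot: [-1.566, -0.135, 0.129]
force: [-0.1, 0.3, 0.8]
finger_gap: 0.502
```

Request:
servo_tool(
  deltas=[
    {"grip": 0.5, "tx": 0, "ty": 0, "tz": 0, "ax": 0, "ay": 0, "az": 0},
  ],
)

```text
time_s: 2.22
ee_pos: [0.528, 0.1509, 0.0491]
eef_rot: [-1.566, -0.134, 0.129]
force: [-0.5, 0.6, -0.4]
finger_gap: 0.5
```

Request:
servo_tool(
  deltas=[
    {"grip": 0.5, "tx": -0.08, "ty": 0, "tz": -0.11, "ax": 0, "ay": 0, "az": 0.2},
    {"grip": 0.5, "tx": 0, "ty": 0, "tz": 0, "ax": 0, "ay": 0, "az": 0},
    {"grip": 0.2, "tx": 0, "ty": 0, "tz": 0, "ax": 0, "ay": 0, "az": 0},
    {"grip": 0.1, "tx": 0, "ty": 0, "tz": 0, "ax": 0, "ay": 0, "az": 0},
    {"grip": 0.1, "tx": 0, "ty": 0, "tz": 0, "ax": 0, "ay": 0, "az": 0},
    {"grip": 0.1, "tx": 0, "ty": 0, "tz": 0, "ax": 0, "ay": 0, "az": 0},
  ],
  squeeze=40,
)

```text
time_s: 2.98
ee_pos: [0.5273, 0.1496, 0.0489]
eef_rot: [-1.567, -0.131, 0.132]
force: [-0.7, 0.1, -0.2]
finger_gap: 0.097
```

```bash
python3 - <<'E'
from h import *
c,s=snap('wrist','w5.png'); print(s['ee_pos'],s['eef_rot'],s['force'],s['time_s'],s['finger_gap'],s['wrist_torque'])
R=cv2.Rodrigues(s['eef_rot'])[0]; print(R.round(4))
E
```

```text
[0.52733693 0.14961771 0.04885901] [-1.56675702 -0.13149808  0.13164407] [-0.6985765   0.14558872 -0.16897288] 2.975 0.09664062392641559 [0.0050569  0.02338523 0.01837298]
[[ 9.860e-01 -1.000e-04 -1.668e-01]
 [ 1.668e-01  0.000e+00  9.860e-01]
 [-1.000e-04 -1.000e+00  0.000e+00]]
```

View pics/w5.png

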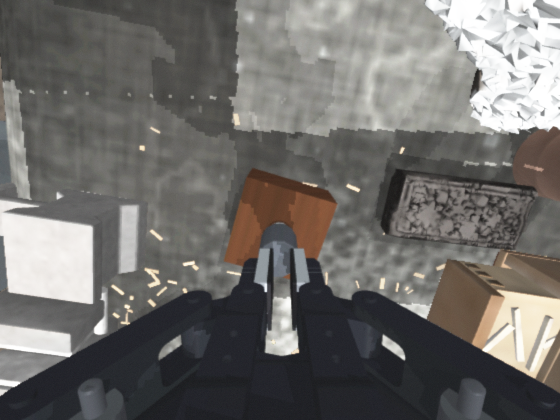

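```bash
python3 - <<'E'
from h import *
w=load('w5.png'); R=cv2.Rodrigues(w['rot'])[0]
for q in [(0,0,0),(0,-.019,0),(0,-.03,0),(.01,0,0)]: print(q,proj(w,w['ee']+R@np.array(q)))
print(w['tool_from_camera'])
print(proj(w,(.5273,.1497,.08)),proj(w,(.5273,.1497,.05)))
f=w['frame']
cv2.imwrite('pics/cw6.png',cv2.resize(f[200:350,200:360,::-1],None,fx=4.5,fy=4.5,interpolation=cv2.INTER_CUBIC))
E
```

```text
(0, 0, 0) [279.22993679 238.26102211]
(0, -0.019, 0) [279.00104178 250.55027357]
(0, -0.03, 0) [278.84478706 258.93950617]
(0.01, 0, 0) [295.20247344 238.2694601 ]
[[ 9.99999856e-01  5.14437635e-04 -1.50015615e-04  1.30903855e-03]
 [ 2.86801502e-04 -2.77332689e-01  9.60773905e-01 -1.77440798e-01]
 [ 4.52654022e-04 -9.60773811e-01 -2.77332797e-01  6.94433233e-02]
 [ 0.00000000e+00  0.00000000e+00  0.00000000e+00  1.00000000e+00]]
[278.77874694 259.71948772] [279.1806118 238.8007184]
```

View pics/cw6.png

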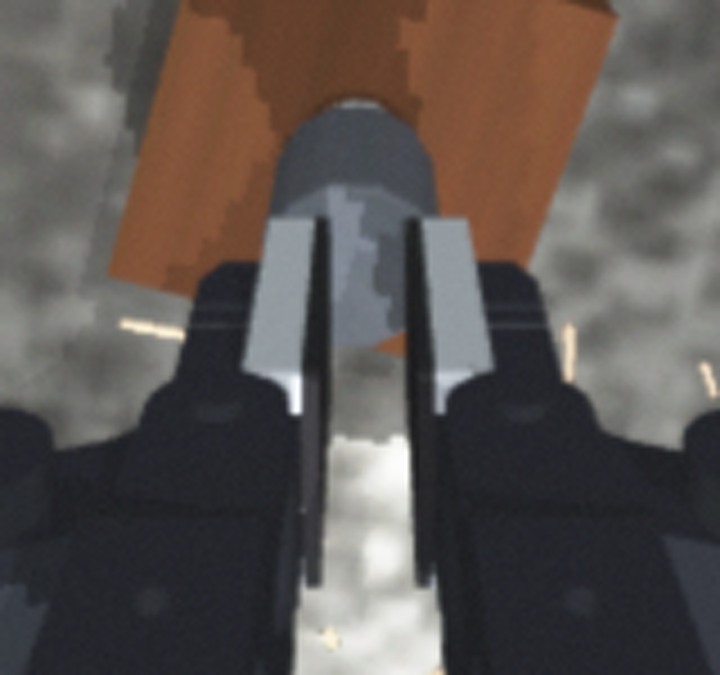

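```bash
python3 - <<'E'
from h import *
ee=ctrl.sense()['ee_pos']
for n in('scene','side'):
    c,s=snap(n,n+'1.png'); p=proj(c,ee); q=proj(c,ee+[0,0,.03]); print(n,p,q,proj(c,(.5273,.1497,.08)))
    x,y=map(int,p); x0=max(x-60,0);y0=max(y-70,0)
    print(x0,y0)
    f=c['frame'][y0:y0+100,x0:x0+120,::-1].copy()
    cv2.imwrite('pics/%s1c.png'%n,cv2.resize(f,None,fx=5,fy=5,interpolation=cv2.INTER_CUBIC))
E
```

```text
scene [193.75475385 179.2123475 ] [192.63147008 170.94658765] [192.56205444 170.62678604]
133 109
side [398.67461935 187.57120152] [400.04929376 176.94557587] [400.12209822 176.53152092]
338 117
```

View pics/scene1c.png

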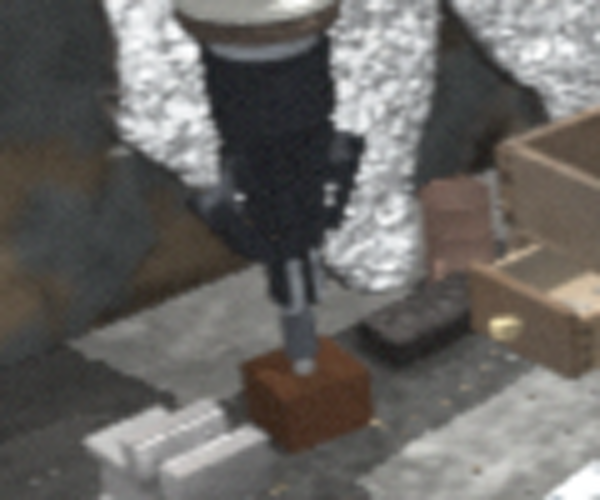

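View pics/side1c.png

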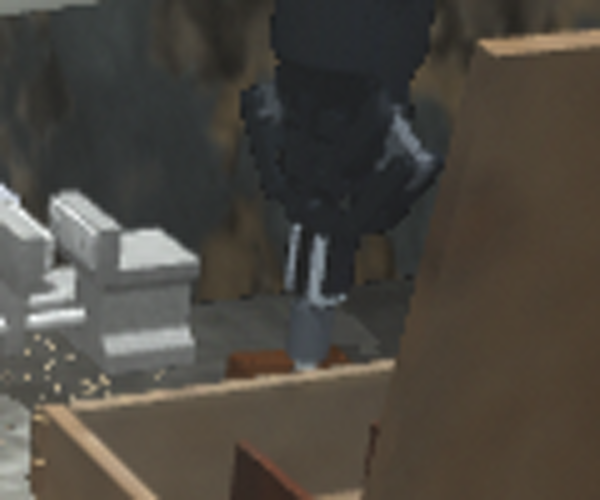

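Request:
servo_tool(
  deltas=[
    {"grip": 0.5, "tx": 0, "ty": -0.5, "tz": 0, "ax": 0, "ay": 0, "az": 0},
    {"grip": 0.5, "tx": 0, "ty": 0, "tz": 0, "ax": 0, "ay": 0, "az": 0},
    {"grip": 0.5, "tx": 0, "ty": 0, "tz": 0, "ax": 0, "ay": 0, "az": 0},
    {"grip": 0.5, "tx": 0, "ty": 0.8, "tz": 0, "ax": 0, "ay": 0, "az": 0},
    {"grip": 0.5, "tx": 0, "ty": 0.8, "tz": 0, "ax": 0, "ay": 0, "az": 0},
    {"grip": 0.5, "tx": 0, "ty": 0.7, "tz": 0, "ax": 0, "ay": 0, "az": 0},
    {"grip": 0.5, "tx": 0, "ty": 0, "tz": 0, "ax": 0, "ay": 0, "az": 0},
  ],
)

```text
time_s: 4.0
ee_pos: [0.5269, 0.1496, 0.03]
eef_rot: [-1.567, -0.13, 0.133]
force: [-0.0, 1.0, -0.3]
finger_gap: 0.503
```

```bash
python3 - <<'E'
from h import *
s=ctrl.sense();ee=s['ee_pos'];print(ee,s['force'],s['finger_gap'])
ims=[]
for n in('scene','side','wrist'):
    c,s=snap(n,n+'2.png'); c['ee']=s['ee_pos'];c['rot']=s['eef_rot']; p=proj(c,ee);print(n,p)
    x,y=map(int,p); x0=max(x-30,0);y0=max(y-40,0)
    if n=='wrist': x0,y0=x-60,y-40
    k=60 if n!='wrist' else 120
    print(x0,y0)
    ims.append(cv2.resize(c['frame'][y0:y0+k,x0:x0+k,::-1],(260,260),interpolation=cv2.INTER_CUBIC))
cv2.imwrite('pics/m2.png',np.hstack(ims))
E
```

```text
[0.52691015 0.14955255 0.03004953] [-0.01235054  0.95905768 -0.30920521] 0.5025649678813603
scene [194.34674667 184.34337466]
164 144
side [397.72178185 194.05273209]
367 154
wrist [278.50224136 237.74570338]
218 197
```

View pics/m2.png

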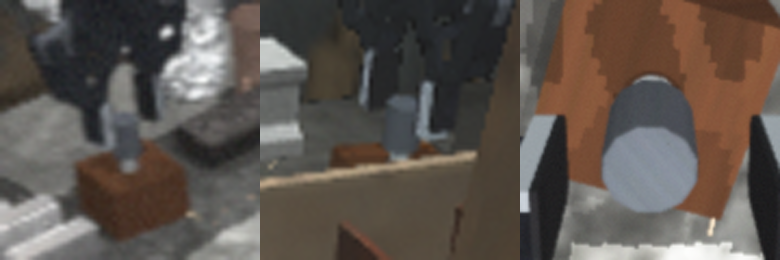

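Request:
servo_tool(
  deltas=[
    {"grip": 0.5, "tx": 0.04, "ty": 0.5, "tz": 0, "ax": 0, "ay": 0, "az": 0},
    {"grip": 0.5, "tx": 0, "ty": 0.5, "tz": 0, "ax": 0, "ay": 0, "az": 0},
    {"grip": 0.5, "tx": 0, "ty": 0, "tz": 0, "ax": 0, "ay": 0, "az": 0},
    {"grip": 0.5, "tx": 0, "ty": 0, "tz": 0, "ax": 0, "ay": 0, "az": 0},
  ],
)

```text
time_s: 4.65
ee_pos: [0.5278, 0.1497, 0.0209]
eef_rot: [-1.567, -0.131, 0.132]
force: [1.0, -0.6, 0.0]
finger_gap: 0.499
```

```bash
python3 - <<'E'
from h import *
s=ctrl.sense();ee=s['ee_pos'];print(ee,s['force'],s['finger_gap'])
ims=[]
for n in('scene','side'):
    c,s=snap(n,n+'3.png'); p=proj(c,ee+[0,0,.03]);print(n,p)
    x,y=map(int,p); x0=max(x-30,0);y0=max(y-35,0)
    k=60 
    ims.append(cv2.resize(c['frame'][y0:y0+k,x0:x0+k,::-1],(390,390),interpolation=cv2.INTER_CUBIC))
cv2.imwrite('pics/m3.png',np.hstack(ims))
E
```

```text
[0.52776393 0.14967323 0.0208837 ] [ 0.9742732  -0.58979077  0.03856392] 0.4989631999012415
scene [193.77860436 178.60993075]
side [398.8685718  186.92811469]
```

View pics/m3.png

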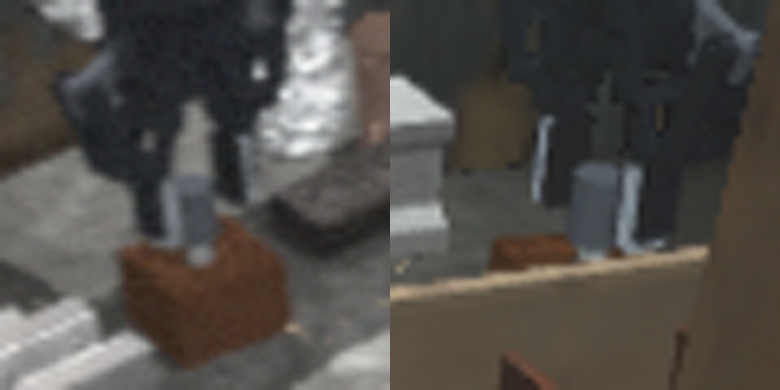

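Request:
servo_tool(
  deltas=[
    {"grip": 0.3, "tx": 0, "ty": 0, "tz": 0, "ax": 0, "ay": 0, "az": 0},
    {"grip": 0.1, "tx": 0, "ty": 0, "tz": 0, "ax": 0, "ay": 0, "az": 0},
    {"grip": 0.1, "tx": 0, "ty": 0, "tz": 0, "ax": 0, "ay": 0, "az": 0},
    {"grip": 0.1, "tx": 0, "ty": 0, "tz": 0, "ax": 0, "ay": 0, "az": 0},
  ],
  squeeze=40,
)

```text
time_s: 5.25
ee_pos: [0.5276, 0.1497, 0.021]
eef_rot: [-1.567, -0.131, 0.132]
force: [-4.5, -0.5, 5.1]
finger_gap: 0.241
```

```bash
python3 - <<'E'
from h import *
s=ctrl.sense();ee=s['ee_pos'];print(ee,s['force'],s['finger_gap'],s['wrist_torque'])
ims=[]
for n in('scene','side'):
    c,s=snap(n,n+'4.png'); p=proj(c,ee+[0,0,.03]);print(n,p)
    x,y=map(int,p); x0=max(x-30,0);y0=max(y-35,0)
    k=60 
    ims.append(cv2.resize(c['frame'][y0:y0+k,x0:x0+k,::-1],(390,390),interpolation=cv2.INTER_CUBIC))
cv2.imwrite('pics/m4.png',np.hstack(ims))
E
```

```text
[0.52757934 0.14966819 0.02102489] [-4.53054225 -0.45411147  5.06153908] 0.240650457598629 [-0.1447084   0.80854441  0.01254274]
scene [193.72684182 178.5932796 ]
side [398.83682439 186.85055824]
```

View pics/m4.png

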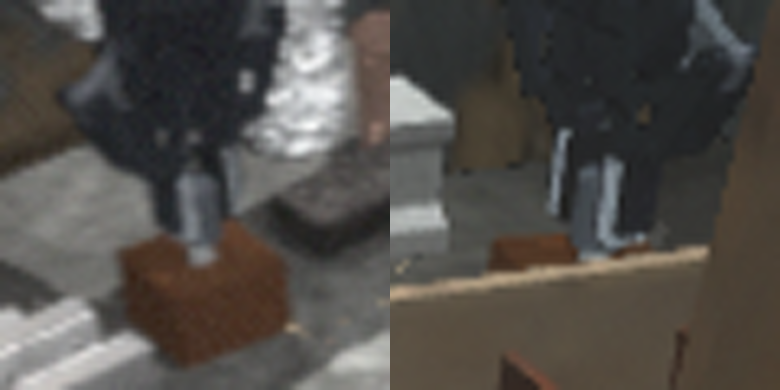

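Request:
servo_tool(
  deltas=[
    {"grip": 0.1, "tx": 0, "ty": -0.5, "tz": 0, "ax": 0, "ay": 0, "az": 0},
    {"grip": 0.1, "tx": 0, "ty": -1.5, "tz": 0, "ax": 0, "ay": 0, "az": 0},
    {"grip": 0.1, "tx": 0, "ty": -3, "tz": 0, "ax": 0, "ay": 0, "az": 0},
    {"grip": 0.1, "tx": 0, "ty": -3, "tz": 0, "ax": 0, "ay": 0, "az": 0},
    {"grip": 0.1, "tx": 0, "ty": -2, "tz": 0, "ax": 0, "ay": 0, "az": 0},
    {"grip": 0.1, "tx": 0, "ty": 0, "tz": 0, "ax": 0, "ay": 0, "az": 0},
  ],
  squeeze=60,
)

```text
time_s: 6.1
ee_pos: [0.5287, 0.1498, 0.123]
eef_rot: [-1.567, -0.134, 0.129]
force: [-0.3, -0.4, -2.1]
finger_gap: 0.233
```

```bash
python3 - <<'E'
from h import *
s=ctrl.sense();print(s['ee_pos'],s['force'],s['finger_gap'])
snap('wrist','w7.png')
E
```

```text
[0.52868762 0.14980571 0.12297763] [-0.32436324 -0.35003508 -2.06818628] 0.23260175693202456
```

View pics/w7.png

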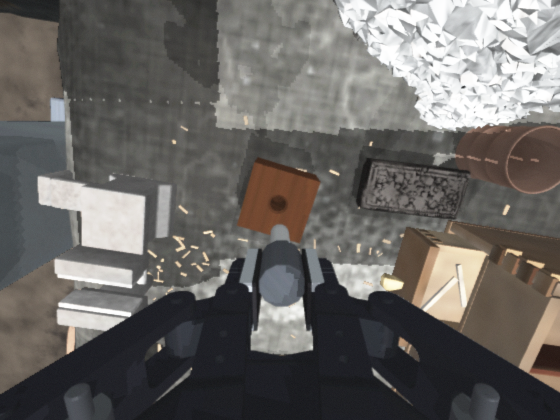

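Request:
servo_tool(
  deltas=[
    {"grip": 0.1, "tx": -0.5, "ty": 0, "tz": -4, "ax": 0, "ay": 0, "az": 0},
    {"grip": 0.1, "tx": -0.5, "ty": 0, "tz": -4.5, "ax": 0, "ay": 0, "az": 0},
    {"grip": 0.1, "tx": -0.5, "ty": 0, "tz": -4.5, "ax": 0, "ay": 0, "az": 0},
    {"grip": 0.1, "tx": -0.5, "ty": 0, "tz": -4.5, "ax": 0, "ay": 0, "az": 0},
    {"grip": 0.1, "tx": -0.5, "ty": 0, "tz": -4.5, "ax": 0, "ay": 0, "az": 0},
    {"grip": 0.1, "tx": -0.4, "ty": 0, "tz": -4, "ax": 0, "ay": 0, "az": 0},
    {"grip": 0.1, "tx": 0, "ty": 0, "tz": 0, "ax": 0, "ay": 0, "az": 0},
    {"grip": 0.1, "tx": 0, "ty": 0, "tz": 0, "ax": 0, "ay": 0, "az": 0},
    {"grip": 0.1, "tx": 0, "ty": 0, "tz": 0, "ax": 0, "ay": 0, "az": 0},
  ],
)

```text
time_s: 7.28
ee_pos: [0.5424, -0.1106, 0.1206]
eef_rot: [-1.566, -0.132, 0.133]
force: [-0.2, -0.1, -0.6]
finger_gap: 0.233
```

```bash
python3 - <<'E'
from h import *
s=ctrl.sense();print(s['ee_pos'],s['force'],s['finger_gap'])
print(cv2.Rodrigues(s['eef_rot'])[0].round(4))
c,_=snap('wrist','w8.png')
cv2.imwrite('pics/w8c.png',cv2.resize(c['frame'][150:320,200:360,::-1],None,fx=3.5,fy=3.5,interpolation=cv2.INTER_CUBIC))
E
```

```text
[ 0.54239938 -0.11058472  0.12058194] [-0.21905901 -0.08747838 -0.55632728] 0.23329342577141268
[[ 9.858e-01 -5.000e-04 -1.678e-01]
 [ 1.678e-01  3.000e-04  9.858e-01]
 [-4.000e-04 -1.000e+00  4.000e-04]]
```

View pics/w8.png

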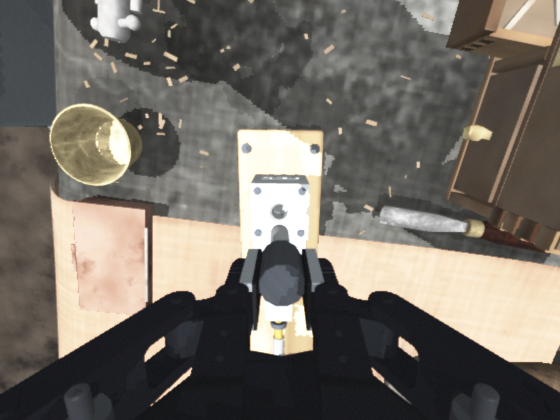

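View pics/w8c.png

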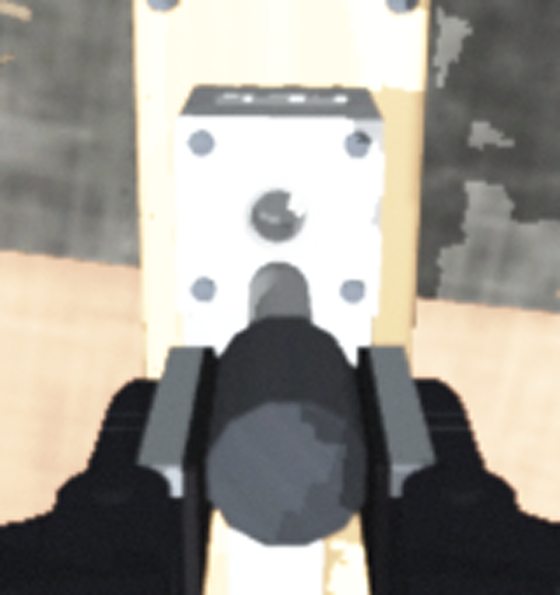

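```bash
python3 - <<'E'
from h import *
w=load('w8.png'); R=cv2.Rodrigues(w['rot'])[0]
H=onz(w,279.1,211.4,.058); print('hole',H, 'rel tool',R.T@(H-w['ee']))
for u,v in [(201,142),(357,142),(203,290),(352,290)]:
    print(onz(w,200+u/3.5,150+v/3.5,.058).round(4))
M=w['tool_from_camera']
def tooly(u,v,y):
    d=M[:3,:3]@np.array([(u-w['cx'])/w['fx'],(v-w['cy'])/w['fy'],1]); o=M[:3,3]; return o+d*(y-o[1])/d[1]
print('head',tooly(281.7,285.1,-.059))
print('tip front edge',tooly(200+280/3.5,150+263/3.5,.015), 'L/R shank', tooly(200+250/3.5,150+300/3.5,.0),tooly(200+310/3.5,150+300/3.5,0))
print('head L/R',tooly(200+207/3.5,285.1,-.059),tooly(200+364/3.5,285.1,-.059))
E
```

```text
hole [ 0.54197328 -0.11143437  0.058     ] rel tool [-0.00053575  0.06258186 -0.00079174]
[ 0.5218 -0.0971  0.058 ]
[ 0.5573 -0.091   0.058 ]
[ 0.5276 -0.133   0.058 ]
[ 0.5629 -0.127   0.058 ]
head [ 0.00148487 -0.059       0.00115265]
tip front edge [0.00041826 0.015      0.00353208] L/R shank [-0.00487057  0.          0.00169621] [0.00583559 0.         0.00170223]
head L/R [-0.00839495 -0.059       0.00114654] [ 0.0112516  -0.059       0.00115868]
```

```bash
python3 - <<'E'
from h import *
w=load('w2.png')
print('w2 diam',np.linalg.norm(onz(w,240+236/8,195,.08)-onz(w,240+406/8,195,.08)))
w=load('wrist2.png');cv2.imwrite('pics/a.png',cv2.resize(w['frame'][200:320,220:340,::-1],None,fx=5,fy=5,interpolation=cv2.INTER_CUBIC))
c,s=snap('side','side5.png'); c2,s2=snap('scene','scene5.png'); ee=s['ee_pos']
ims=[]
for c in (c2,c):
    p=proj(c,ee);print(p); x,y=map(int,p); ims.append(cv2.resize(c['frame'][y-35:y+25,x-30:x+30,::-1],(390,390),interpolation=cv2.INTER_CUBIC))
    for q in(-.059,-.045,.0,.015,.029): print(q,(proj(c,ee-[0,0,q])-[x-30,y-35])*6.5)
cv2.imwrite('pics/m5.png',np.hstack(ims))
E
```

```text
w2 diam 0.021101362371645796
[252.69971509 188.22713683]
-0.059 [194.69367329 105.77717725]
-0.045 [195.87321305 135.71210856]
0.0 [199.54814809 228.97638942]
0.015 [200.73516303 259.10102921]
0.029 [201.8265678  286.79922806]
[307.21672944 175.51373973]
-0.059 [201.28547158  76.90923796]
-0.045 [200.10645843 114.12384033]
0.0 [196.40874133 230.83930826]
0.015 [195.20640147 268.79019956]
0.029 [194.09744559 303.79350043]
```

View pics/a.png

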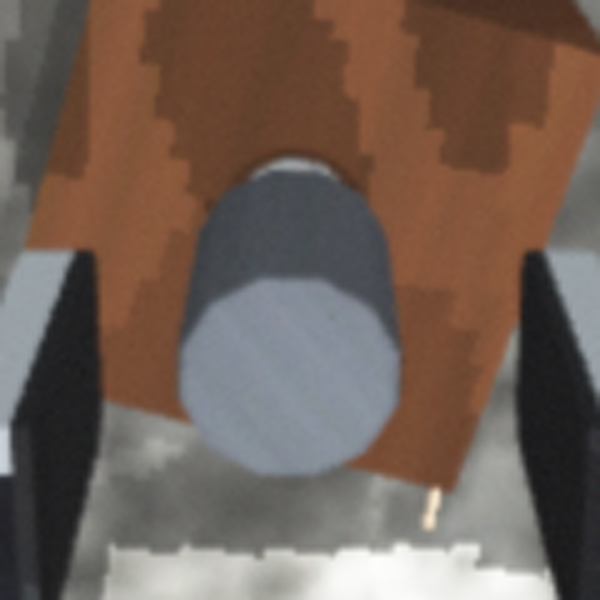

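View pics/m5.png

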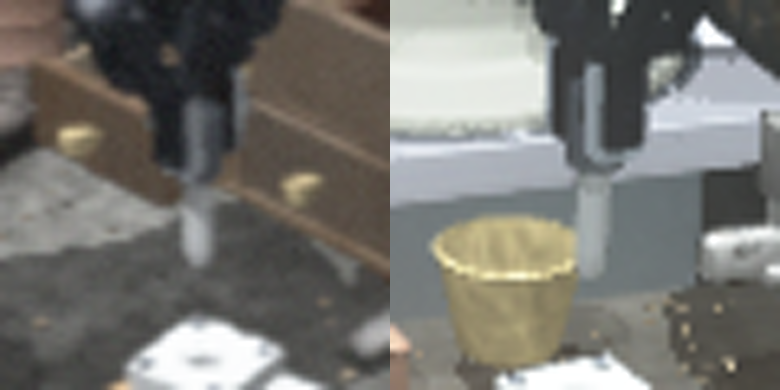

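Request:
servo_tool(
  deltas=[
    {"grip": 0.1, "tx": -0.1, "ty": 2, "tz": -0.08, "ax": 0, "ay": 0, "az": 0},
    {"grip": 0.1, "tx": 0, "ty": 1.9, "tz": 0, "ax": 0, "ay": 0, "az": 0},
    {"grip": 0.1, "tx": 0, "ty": 0, "tz": 0, "ax": 0, "ay": 0, "az": 0},
    {"grip": 0.1, "tx": 0, "ty": 0, "tz": 0, "ax": 0, "ay": 0, "az": 0},
    {"grip": 0.1, "tx": 0, "ty": 0, "tz": 0, "ax": 0, "ay": 0, "az": 0},
  ],
)

```text
time_s: 8.05
ee_pos: [0.5421, -0.1125, 0.0828]
eef_rot: [-1.567, -0.133, 0.131]
force: [-0.2, -0.2, -1.5]
finger_gap: 0.236
```

```bash
cat > look.py <<'E'
from h import *
import sys
t=sys.argv[1]
s=ctrl.sense();ee=s['ee_pos'];print(s['time_s'],ee,s['force'],s['finger_gap']); print(cv2.Rodrigues(s['eef_rot'])[0].round(4)[:,1])
ims=[]
for n in ('scene','side','wrist'):
    c,s=snap(n,n+t+'.png'); x0,y0,k={'scene':(230,170,60),'side':(280,160,60),'wrist':(230,170,100)}[n]
    cv2.imwrite('pics/%s%sc.png'%(n,t),cv2.resize(c['frame'][y0:y0+k,x0:x0+k,::-1],(600,600),interpolation=cv2.INTER_CUBIC))
    ims.append(cv2.resize(c['frame'][y0:y0+k,x0:x0+k,::-1],(400,400),interpolation=cv2.INTER_CUBIC))
cv2.imwrite('pics/m%s.png'%t,np.hstack(ims[:2])); cv2.imwrite('pics/x%s.png'%t,cv2.resize(ims[2],(600,600)))
E
python3 look.py 9
```

```text
8.05 [ 0.54206732 -0.11248833  0.08276527] [-0.21150938 -0.16490893 -1.50147966] 0.23623228420077141
[ 1.1e-03 -4.0e-04 -1.0e+00]
```

View pics/m9.png

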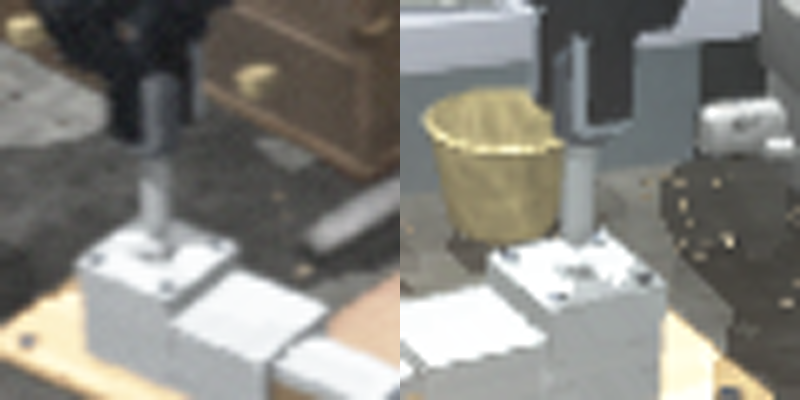

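View pics/wrist9c.png

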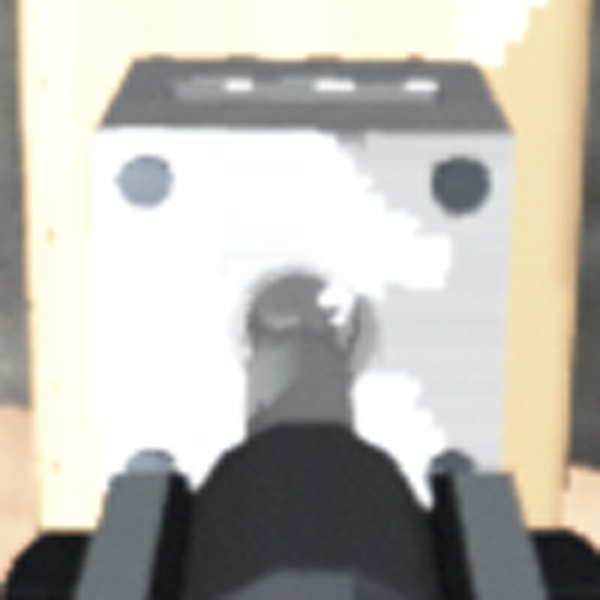

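```bash
python3 - <<'E'
from h import *
w=load('wrist9.png');s=load('scene9.png');d=load('side9.png')
k=60/400
t=tri(s,(230+152*k,170+232*k),d,(280+178*k,160+238*k)); h=tri(s,(253.5,208.5),d,(306.5,200.7))
print(t,h,t[0]-h[0])
R=cv2.Rodrigues(w['rot'])[0]; print('tool',R.T@(t[0]-h[0]))
M=w['tool_from_camera']
def tooly(u,v,y):
    dd=M[:3,:3]@np.array([(u-w['cx'])/w['fx'],(v-w['cy'])/w['fy'],1]); o=M[:3,3]; return o+dd*(y-o[1])/dd[1]
zf=w['ee'][2]-.058
print('hole',tooly(230+306/6,170+325/6,zf),'from screws',[tooly(230+u/6,170+v/6,zf).round(4) for u,v in((146,180),(461,185),(150,472),(451,472))])
print('shank',tooly(230+247/6,170+390/6,.0),tooly(230+352/6,170+390/6,0.0),'plate',tooly(230+97/6,170+130/6,zf),tooly(230+513/6,170+130/6,zf))
E
```

```text
(array([ 0.54073093, -0.10993861,  0.06683566]), np.float64(0.0007554262624453377)) (array([ 0.54206436, -0.1106525 ,  0.05402072]), np.float64(0.0010499632106772804)) [-0.00133343  0.00071389  0.01281494]
tool [-0.00118707 -0.01281613  0.00092087]
hole [0.00107806 0.02447335 0.0010147 ] from screws [array([-0.0172,  0.0245,  0.0185]), array([0.0188, 0.0245, 0.0179]), array([-0.0176,  0.0245, -0.0176]), array([ 0.0185,  0.0245, -0.0176])]
shank [-0.00502953  0.          0.00217423] [0.00589192 0.         0.00218036] plate [-0.02266108  0.02447335  0.02435924] [0.02457974 0.02447335 0.02438364]
```

View pics/scene9c.png

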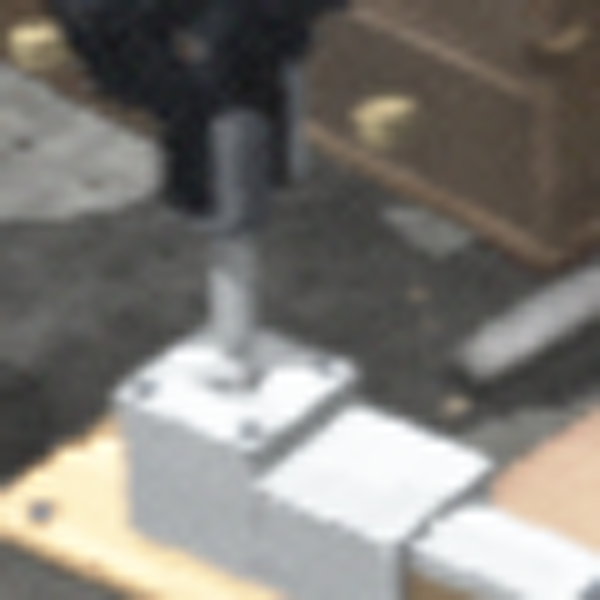

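View pics/side9c.png

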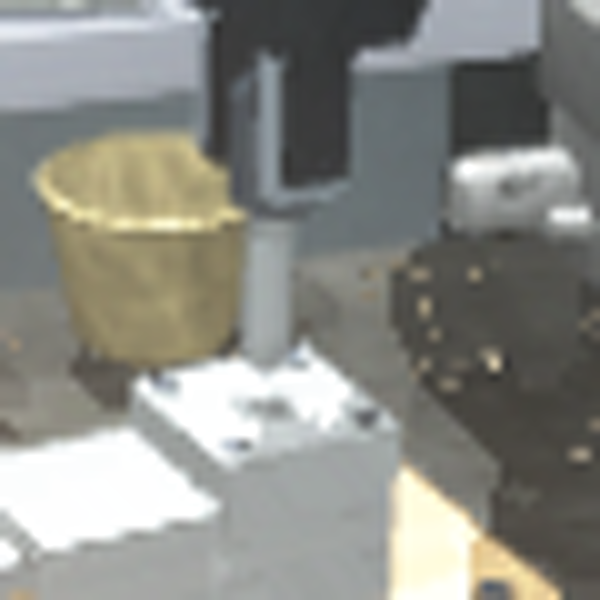

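Request:
servo_tool(
  deltas=[
    {"grip": 0.1, "tx": 0.07, "ty": 0.8, "tz": 0, "ax": 0, "ay": 0, "az": 0},
    {"grip": 0.1, "tx": 0, "ty": 0, "tz": 0, "ax": 0, "ay": 0, "az": 0},
    {"grip": 0.1, "tx": 0, "ty": 0, "tz": 0, "ax": 0, "ay": 0, "az": 0},
    {"grip": 0.1, "tx": 0, "ty": 0, "tz": 0, "ax": 0, "ay": 0, "az": 0},
  ],
)

```text
time_s: 8.7
ee_pos: [0.5424, -0.1124, 0.0739]
eef_rot: [-1.567, -0.132, 0.132]
force: [0.6, 0.2, -1.1]
finger_gap: 0.23
```

```bash
python3 look.py 10
```

```text
8.7 [ 0.54238605 -0.11237757  0.07394922] [ 0.58734017  0.23942899 -1.14006415] 0.23047409819893175
[ 0. -0. -1.]
```

View pics/m10.png

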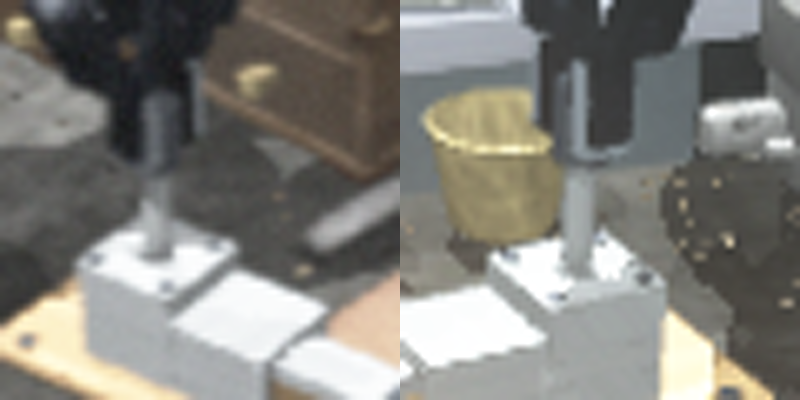

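View pics/wrist10c.png

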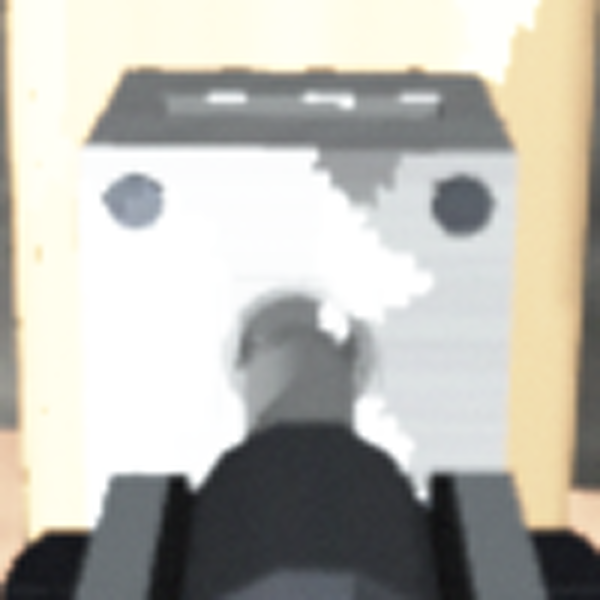

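Request:
servo_tool(
  deltas=[
    {"grip": 0.1, "tx": 0, "ty": 0.2, "tz": 0, "ax": 0, "ay": 0, "az": 0},
    {"grip": 0.1, "tx": 0, "ty": 0.2, "tz": 0, "ax": 0, "ay": 0, "az": 0},
    {"grip": 0.1, "tx": 0, "ty": 0.2, "tz": 0, "ax": 0, "ay": 0, "az": 0},
  ],
)

```text
time_s: 9.22
ee_pos: [0.5423, -0.1124, 0.0676]
eef_rot: [-1.567, -0.131, 0.132]
force: [0.0, 0.2, -0.1]
finger_gap: 0.234
```

Request:
servo_tool(
  deltas=[
    {"grip": 0.1, "tx": 0, "ty": 0.2, "tz": 0, "ax": 0, "ay": 0, "az": 0},
    {"grip": 0.1, "tx": 0, "ty": 0.2, "tz": 0, "ax": 0, "ay": 0, "az": 0},
  ],
)

```text
time_s: 9.48
ee_pos: [0.5423, -0.1124, 0.0637]
eef_rot: [-1.567, -0.131, 0.132]
force: [0.1, 0.2, -0.4]
finger_gap: 0.232
```

Request:
servo_tool(
  deltas=[
    {"grip": 0.1, "tx": 0, "ty": 0.2, "tz": 0, "ax": 0, "ay": 0, "az": 0},
    {"grip": 0.1, "tx": 0, "ty": 0.2, "tz": 0, "ax": 0, "ay": 0, "az": 0},
  ],
)

```text
time_s: 9.72
ee_pos: [0.5423, -0.1124, 0.0597]
eef_rot: [-1.567, -0.131, 0.132]
force: [0.7, -0.3, -1.7]
finger_gap: 0.233
```

Request:
servo_tool(
  deltas=[
    {"grip": 0.1, "tx": 0, "ty": 0.2, "tz": 0, "ax": 0, "ay": 0, "az": 0},
    {"grip": 0.1, "tx": 0, "ty": 0, "tz": 0, "ax": 0, "ay": 0, "az": 0},
  ],
)

```text
time_s: 9.98
ee_pos: [0.5422, -0.1123, 0.0577]
eef_rot: [-1.567, -0.131, 0.132]
force: [1.0, 0.5, -1.0]
finger_gap: 0.239
```

```bash
python3 look.py 11
```

```text
9.975 [ 0.54222898 -0.11230623  0.05766209] [ 1.00244135  0.53777558 -1.03404989] 0.23936947504104095
[-4.e-04  1.e-04 -1.e+00]
```

View pics/m11.png

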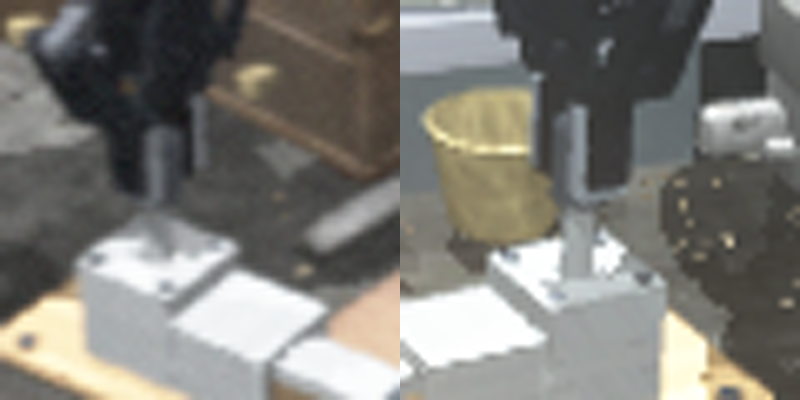

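Request:
servo_tool(
  deltas=[
    {"grip": 0.1, "tx": 0, "ty": 0.2, "tz": 0, "ax": 0, "ay": 0, "az": 0},
    {"grip": 0.1, "tx": 0, "ty": 0.1, "tz": 0, "ax": 0, "ay": 0, "az": 0},
  ],
)

```text
time_s: 10.38
ee_pos: [0.5423, -0.1123, 0.0547]
eef_rot: [-1.567, -0.131, 0.132]
force: [0.2, -0.0, -0.6]
finger_gap: 0.236
```

Request:
servo_tool(
  deltas=[
    {"grip": 0.1, "tx": 0, "ty": 0.1, "tz": 0, "ax": 0, "ay": 0, "az": 0},
    {"grip": 0.1, "tx": 0, "ty": 0, "tz": 0, "ax": 0, "ay": 0, "az": 0},
  ],
)

```text
time_s: 10.62
ee_pos: [0.5423, -0.1124, 0.0538]
eef_rot: [-1.567, -0.131, 0.132]
force: [-0.9, 0.3, -1.4]
finger_gap: 0.234
```

Request:
servo_tool(
  deltas=[
    {"grip": 0.1, "tx": 0, "ty": 0.1, "tz": 0, "ax": 0, "ay": 0, "az": 0},
    {"grip": 0.1, "tx": 0, "ty": 0, "tz": 0, "ax": 0, "ay": 0, "az": 0},
  ],
)

```text
time_s: 10.88
ee_pos: [0.5424, -0.1124, 0.053]
eef_rot: [-1.567, -0.132, 0.132]
force: [-1.5, -0.5, 1.2]
finger_gap: 0.234
```

Request:
servo_tool(
  deltas=[
    {"grip": 0.3, "tx": 0, "ty": 0, "tz": 0, "ax": 0, "ay": 0, "az": 0},
    {"grip": 0.4, "tx": 0, "ty": 0, "tz": 0, "ax": 0, "ay": 0, "az": 0},
    {"grip": 0.6, "tx": 0, "ty": 0, "tz": 0, "ax": 0, "ay": 0, "az": 0},
    {"grip": 0.6, "tx": 0, "ty": 0, "tz": 0, "ax": 0, "ay": 0, "az": 0},
  ],
)

```text
time_s: 11.38
ee_pos: [0.5423, -0.1123, 0.0529]
eef_rot: [-1.567, -0.131, 0.132]
force: [-0.5, 0.6, 0.7]
finger_gap: 0.603
```

```bash
python3 look.py 12
```

```text
11.375 [ 0.54231439 -0.11232868  0.05285717] [-0.51440026  0.59370958  0.67072438] 0.603071586593107
[-1.e-04  1.e-04 -1.e+00]
```

View pics/m12.png

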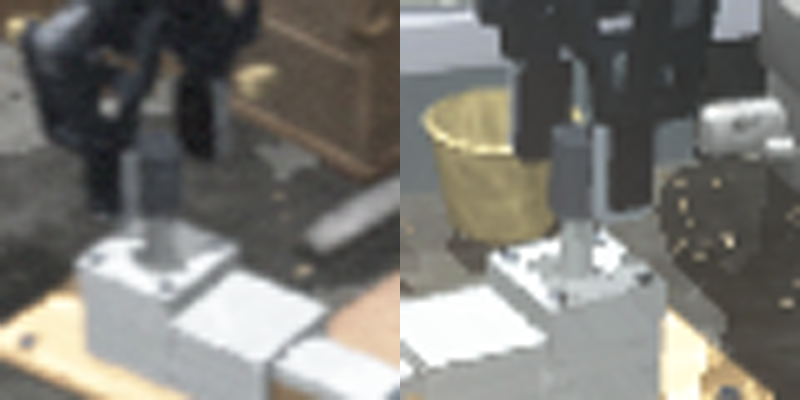

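Request:
servo_tool(
  deltas=[
    {"grip": 0.6, "tx": 0, "ty": -1, "tz": 0, "ax": 0, "ay": 0, "az": 0},
    {"grip": 0.6, "tx": 0, "ty": -3, "tz": 0, "ax": 0, "ay": 0, "az": 0},
    {"grip": 0.8, "tx": 0, "ty": -4, "tz": 0, "ax": 0, "ay": 0, "az": 0},
    {"grip": 0.8, "tx": 0, "ty": 0, "tz": -4, "ax": 0, "ay": 0, "az": 0},
    {"grip": 0.8, "tx": 0, "ty": 0, "tz": -5, "ax": 0, "ay": 0, "az": 0},
    {"grip": 0.8, "tx": 0, "ty": 0, "tz": -5, "ax": 0, "ay": 0, "az": 0},
    {"grip": 0.8, "tx": 0, "ty": 0, "tz": -3, "ax": 0, "ay": 0, "az": 0},
    {"grip": 0.8, "tx": 0, "ty": 0, "tz": 0, "ax": 0, "ay": 0, "az": 0},
    {"grip": 0.8, "tx": 0, "ty": 0, "tz": 0, "ax": 0, "ay": 0, "az": 0},
    {"grip": 0.8, "tx": 0, "ty": 0, "tz": 0, "ax": 0, "ay": 0, "az": 0},
  ],
)

```text
time_s: 12.78
ee_pos: [0.5708, -0.279, 0.1333]
eef_rot: [-1.567, -0.133, 0.132]
force: [-0.7, -0.6, -0.6]
finger_gap: 0.799
```

```bash
python3 look.py 13
```

```text
12.775 [ 0.57076477 -0.27901871  0.13330146] [-0.66224737 -0.64447685 -0.6102001 ] 0.7991703121914805
[ 2.e-04 -1.e-04 -1.e+00]
```

View pics/wrist13.png

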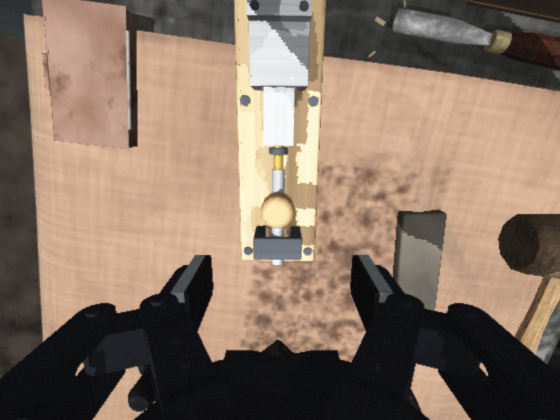

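View pics/m13.png

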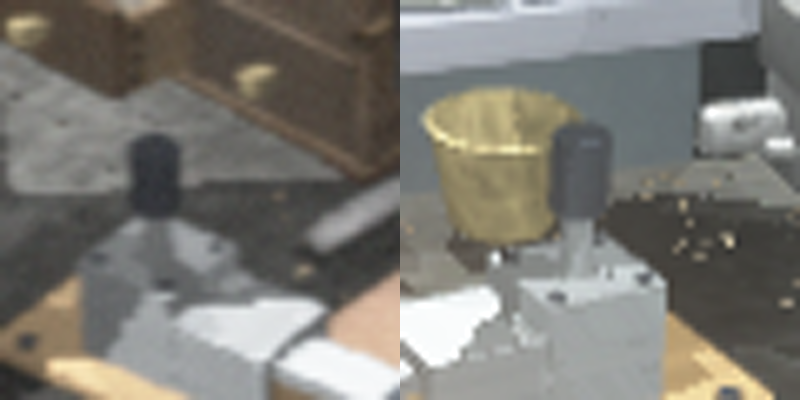

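```bash
python3 - <<'E'
from h import *
w=load('wrist13.png'); f=w['frame']
cv2.imwrite('pics/b.png',cv2.resize(f[150:280,220:340,::-1],None,fx=5,fy=4.6,interpolation=cv2.INTER_CUBIC))
R=cv2.Rodrigues(w['rot'])[0]
for n,u,v,z in(('knob',278,212,.078),('br near',277,230,.05),('br far',277,242,.05),('brL',254,231,.05),('brR',301,231,.05)):
    p=onz(w,u,v,z); print(n,p.round(4),(R.T@(p-w['ee'])).round(4))
E
```

```text
knob [ 0.5694 -0.2786  0.078 ] [-0.0014  0.0553  0.0008]
br near [ 0.5724 -0.3038  0.05  ] [-0.0026  0.0833 -0.0245]
br far [ 0.5743 -0.3154  0.05  ] [-0.0027  0.0833 -0.0363]
brL [ 0.5518 -0.3083  0.05  ] [-0.0237  0.0833 -0.0255]
brR [ 0.5941 -0.3011  0.05  ] [ 0.0193  0.0833 -0.0255]
```

View pics/b.png

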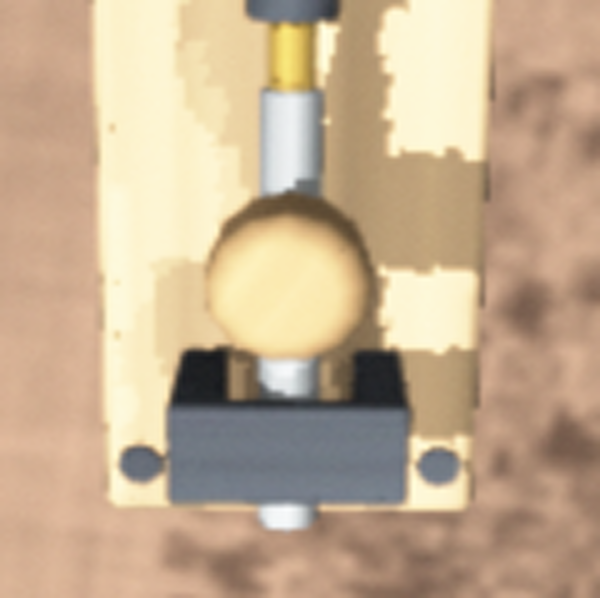

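Request:
servo_tool(
  deltas=[
    {"grip": 0.7, "tx": -0.1, "ty": 3, "tz": 0.15, "ax": 0, "ay": 0, "az": 0},
    {"grip": 0.6, "tx": 0, "ty": 3, "tz": 0, "ax": 0, "ay": 0, "az": 0},
    {"grip": 0.6, "tx": 0, "ty": 2.5, "tz": 0, "ax": 0, "ay": 0, "az": 0},
    {"grip": 0.6, "tx": 0, "ty": 1.5, "tz": 0, "ax": 0, "ay": 0, "az": 0},
    {"grip": 0.6, "tx": 0, "ty": 0.7, "tz": 0, "ax": 0, "ay": 0, "az": 0},
    {"grip": 0.6, "tx": 0, "ty": 0, "tz": 0, "ax": 0, "ay": 0, "az": 0},
    {"grip": 0.6, "tx": 0, "ty": 0, "tz": 0, "ax": 0, "ay": 0, "az": 0},
  ],
)

```text
time_s: 13.8
ee_pos: [0.5699, -0.2789, 0.0268]
eef_rot: [-1.568, -0.132, 0.131]
force: [0.3, -0.2, 0.1]
finger_gap: 0.6
```

```bash
python3 - <<'E'
from h import *
s=ctrl.sense();print(s['time_s'],s['ee_pos'],s['force'],s['finger_gap'])
ims=[]
for n,(x0,y0,k) in {'side':(200,165,80),'scene':(265,180,80)}.items():
    c,_=snap(n,n+'14.png'); ims.append(cv2.resize(c['frame'][y0:y0+k,x0:x0+k,::-1],(400,400),interpolation=cv2.INTER_CUBIC))
cv2.imwrite('pics/m14.png',np.hstack(ims))
E
```

```text
13.8 [ 0.56987081 -0.27888356  0.02679968] [ 0.26825016 -0.19583235  0.10502356] 0.6000692666641083
```

View pics/m14.png

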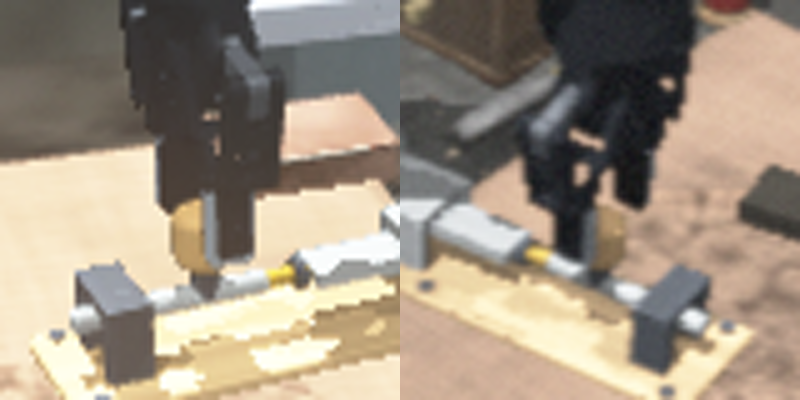

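Request:
servo_tool(
  deltas=[
    {"grip": 0.4, "tx": 0, "ty": 0, "tz": 0, "ax": 0, "ay": 0, "az": 0},
    {"grip": 0.2, "tx": 0, "ty": 0, "tz": 0, "ax": 0, "ay": 0, "az": 0},
    {"grip": 0.2, "tx": 0, "ty": 0, "tz": 0, "ax": 0, "ay": 0, "az": 0},
    {"grip": 0.2, "tx": 0, "ty": 0, "tz": 0, "ax": 0, "ay": 0, "az": 0},
  ],
  squeeze=20,
)

```text
time_s: 14.4
ee_pos: [0.5675, -0.2791, 0.0264]
eef_rot: [-1.567, -0.128, 0.134]
force: [-20.5, -1.6, 13.9]
finger_gap: 0.312
```

```bash
python3 - <<'E'
from h import *
s=ctrl.sense();print(s['time_s'],s['ee_pos'],s['force'],s['finger_gap'])
ims=[]
for n,(x0,y0,k) in {'side':(200,165,80),'wrist':(200,170,160)}.items():
    c,_=snap(n,n+'15.png'); ims.append(cv2.resize(c['frame'][y0:y0+k,x0:x0+k,::-1],(400,400),interpolation=cv2.INTER_CUBIC))
cv2.imwrite('pics/m15.png',np.hstack(ims))
E
```

```text
14.4 [ 0.56747326 -0.27913419  0.02643086] [-20.49715711  -1.59659475  13.89250075] 0.31230368401970016
```

View pics/m15.png

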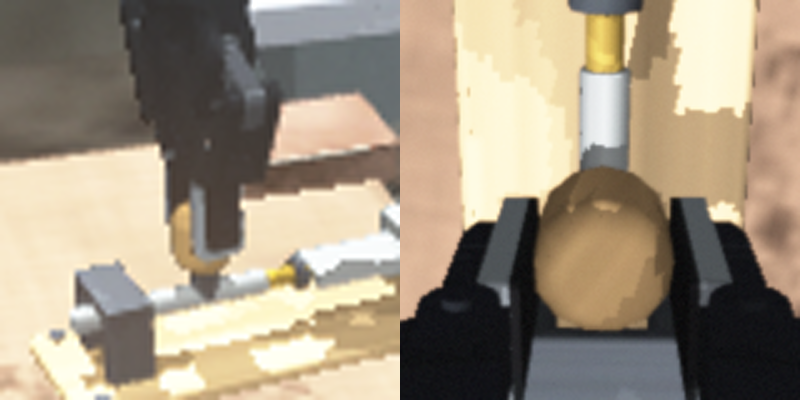

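Request:
servo_tool(
  deltas=[
    {"grip": 0.2, "tx": -0.2, "ty": -0.1, "tz": 0, "ax": 0, "ay": 0, "az": 0},
    {"grip": 0.2, "tx": 0, "ty": 0, "tz": 0, "ax": 0, "ay": 0, "az": 0},
  ],
)

```text
time_s: 14.75
ee_pos: [0.5673, -0.2791, 0.0267]
eef_rot: [-1.567, -0.131, 0.132]
force: [-1.3, -2.5, -3.5]
finger_gap: 0.307
```

Request:
servo_tool(
  deltas=[
    {"grip": 0.2, "tx": 0, "ty": 0, "tz": 0.1, "ax": 0, "ay": 0, "az": 0},
    {"grip": 0.2, "tx": 0, "ty": 0, "tz": 0.1, "ax": 0, "ay": 0, "az": 0},
    {"grip": 0.2, "tx": 0, "ty": 0, "tz": 0.1, "ax": 0, "ay": 0, "az": 0},
    {"grip": 0.2, "tx": 0, "ty": 0, "tz": 0.1, "ax": 0, "ay": 0, "az": 0},
  ],
)

```text
time_s: 15.25
ee_pos: [0.5666, -0.275, 0.0267]
eef_rot: [-1.567, -0.131, 0.132]
force: [-1.9, -4.5, -5.7]
finger_gap: 0.309
```

Request:
servo_tool(
  deltas=[
    {"grip": 0.2, "tx": 0, "ty": 0, "tz": 0.1, "ax": 0, "ay": 0, "az": 0},
    {"grip": 0.2, "tx": 0, "ty": 0, "tz": 0.1, "ax": 0, "ay": 0, "az": 0},
    {"grip": 0.2, "tx": 0, "ty": 0, "tz": 0.1, "ax": 0, "ay": 0, "az": 0},
    {"grip": 0.2, "tx": 0, "ty": 0, "tz": 0.1, "ax": 0, "ay": 0, "az": 0},
  ],
)

```text
time_s: 15.75
ee_pos: [0.566, -0.271, 0.0267]
eef_rot: [-1.567, -0.131, 0.132]
force: [-2.5, -5.1, -8.2]
finger_gap: 0.308
```

```bash
cat > lk2.py <<'E'
from h import *
import sys
s=ctrl.sense();print(s['time_s'],s['ee_pos'].round(4),s['force'].round(1),round(s['finger_gap'],3), 'Fz_tool',round(float((cv2.Rodrigues(s['eef_rot'])[0].T@s['force'])[2]),1))
c,_=snap('side','s%s.png'%sys.argv[1])
cv2.imwrite('pics/n%s.png'%sys.argv[1],cv2.resize(c['frame'][150:250,200:340,::-1],(700,500),interpolation=cv2.INTER_CUBIC))
E
python3 lk2.py 16
```

```text
15.75 [ 0.566  -0.271   0.0267] [-2.5 -5.1 -8.2] 0.308 Fz_tool -4.6
```

View pics/n16.png

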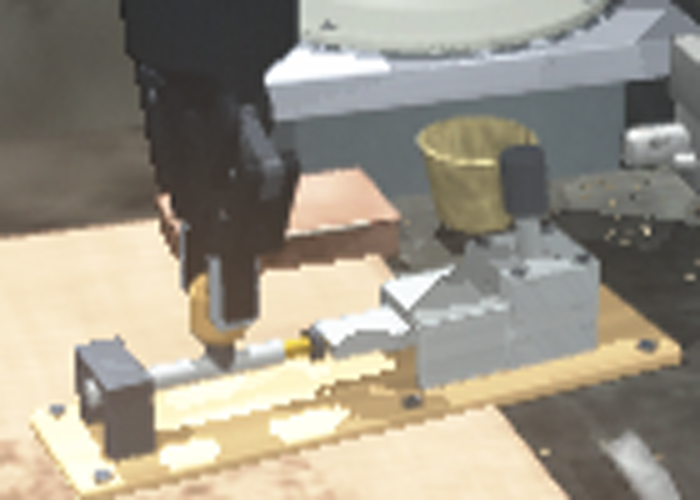

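Request:
servo_tool(
  deltas=[
    {"grip": 0.2, "tx": 0, "ty": 0.06, "tz": 0.1, "ax": 0, "ay": 0, "az": 0},
    {"grip": 0.2, "tx": 0, "ty": 0, "tz": 0.1, "ax": 0, "ay": 0, "az": 0},
    {"grip": 0.2, "tx": 0, "ty": 0, "tz": 0.1, "ax": 0, "ay": 0, "az": 0},
    {"grip": 0.2, "tx": 0, "ty": 0, "tz": 0.1, "ax": 0, "ay": 0, "az": 0},
  ],
)

```text
time_s: 16.3
ee_pos: [0.5655, -0.2673, 0.0266]
eef_rot: [-1.567, -0.132, 0.132]
force: [-4.5, -5.0, -2.4]
finger_gap: 0.308
```

Request:
servo_tool(
  deltas=[
    {"grip": 0.2, "tx": 0, "ty": 0, "tz": 0.06, "ax": 0, "ay": 0, "az": 0},
    {"grip": 0.2, "tx": 0, "ty": 0, "tz": 0.06, "ax": 0, "ay": 0, "az": 0},
    {"grip": 0.2, "tx": 0, "ty": 0, "tz": 0.06, "ax": 0, "ay": 0, "az": 0},
  ],
)

```text
time_s: 16.68
ee_pos: [0.5652, -0.2656, 0.0266]
eef_rot: [-1.567, -0.132, 0.132]
force: [-3.7, -4.6, -2.5]
finger_gap: 0.308
```

Request:
servo_tool(
  deltas=[
    {"grip": 0.2, "tx": 0, "ty": 0, "tz": 0.06, "ax": 0, "ay": 0, "az": 0},
    {"grip": 0.2, "tx": 0, "ty": 0, "tz": 0.06, "ax": 0, "ay": 0, "az": 0},
    {"grip": 0.2, "tx": 0, "ty": 0, "tz": 0.06, "ax": 0, "ay": 0, "az": 0},
  ],
)

```text
time_s: 17.05
ee_pos: [0.5649, -0.2638, 0.0266]
eef_rot: [-1.567, -0.132, 0.131]
force: [-4.5, -4.1, -2.8]
finger_gap: 0.309
```

Request:
servo_tool(
  deltas=[
    {"grip": 0.2, "tx": 0, "ty": 0, "tz": 0.06, "ax": 0, "ay": 0, "az": 0},
    {"grip": 0.2, "tx": 0, "ty": 0, "tz": 0.06, "ax": 0, "ay": 0, "az": 0},
    {"grip": 0.2, "tx": 0, "ty": 0, "tz": 0.06, "ax": 0, "ay": 0, "az": 0},
  ],
)

```text
time_s: 17.42
ee_pos: [0.5646, -0.262, 0.0266]
eef_rot: [-1.567, -0.132, 0.131]
force: [-4.6, -3.6, -2.8]
finger_gap: 0.308
```

Request:
servo_tool(
  deltas=[
    {"grip": 0.2, "tx": 0, "ty": 0, "tz": 0.06, "ax": 0, "ay": 0, "az": 0},
    {"grip": 0.2, "tx": 0, "ty": 0, "tz": 0.06, "ax": 0, "ay": 0, "az": 0},
    {"grip": 0.2, "tx": 0, "ty": 0, "tz": 0.06, "ax": 0, "ay": 0, "az": 0},
  ],
)

```text
time_s: 17.8
ee_pos: [0.5643, -0.2602, 0.0267]
eef_rot: [-1.567, -0.132, 0.131]
force: [-3.5, -5.3, -2.3]
finger_gap: 0.306
```

Request:
servo_tool(
  deltas=[
    {"grip": 0.2, "tx": 0, "ty": 0, "tz": 0.06, "ax": 0, "ay": 0, "az": 0},
    {"grip": 0.2, "tx": 0, "ty": 0, "tz": 0.06, "ax": 0, "ay": 0, "az": 0},
    {"grip": 0.2, "tx": 0, "ty": 0, "tz": 0.06, "ax": 0, "ay": 0, "az": 0},
  ],
)

```text
time_s: 18.18
ee_pos: [0.5641, -0.2584, 0.0267]
eef_rot: [-1.567, -0.132, 0.131]
force: [-3.7, -3.6, -2.7]
finger_gap: 0.311
```

Request:
servo_tool(
  deltas=[
    {"grip": 0.2, "tx": 0, "ty": 0, "tz": 0.06, "ax": 0, "ay": 0, "az": 0},
    {"grip": 0.2, "tx": 0, "ty": 0, "tz": 0.06, "ax": 0, "ay": 0, "az": 0},
    {"grip": 0.2, "tx": 0, "ty": 0, "tz": 0.06, "ax": 0, "ay": 0, "az": 0},
  ],
)

```text
time_s: 18.55
ee_pos: [0.5638, -0.2567, 0.0266]
eef_rot: [-1.567, -0.132, 0.131]
force: [-2.8, -4.0, -2.8]
finger_gap: 0.308
```

Request:
servo_tool(
  deltas=[
    {"grip": 0.2, "tx": 0, "ty": 0, "tz": 0.06, "ax": 0, "ay": 0, "az": 0},
    {"grip": 0.2, "tx": 0, "ty": 0, "tz": 0.06, "ax": 0, "ay": 0, "az": 0},
    {"grip": 0.2, "tx": 0, "ty": 0, "tz": 0.06, "ax": 0, "ay": 0, "az": 0},
  ],
)

```text
time_s: 18.92
ee_pos: [0.5635, -0.2549, 0.0266]
eef_rot: [-1.567, -0.132, 0.131]
force: [-2.7, -4.3, -3.7]
finger_gap: 0.311
```

Request:
servo_tool(
  deltas=[
    {"grip": 0.2, "tx": 0, "ty": 0, "tz": 0.06, "ax": 0, "ay": 0, "az": 0},
    {"grip": 0.2, "tx": 0, "ty": 0, "tz": 0.06, "ax": 0, "ay": 0, "az": 0},
    {"grip": 0.2, "tx": 0, "ty": 0, "tz": 0.06, "ax": 0, "ay": 0, "az": 0},
  ],
)

```text
time_s: 19.3
ee_pos: [0.5632, -0.2531, 0.0267]
eef_rot: [-1.567, -0.132, 0.131]
force: [-3.1, -4.8, -3.7]
finger_gap: 0.31
```

Request:
servo_tool(
  deltas=[
    {"grip": 0.2, "tx": 0, "ty": 0, "tz": 0.06, "ax": 0, "ay": 0, "az": 0},
    {"grip": 0.2, "tx": 0, "ty": 0, "tz": 0.06, "ax": 0, "ay": 0, "az": 0},
    {"grip": 0.2, "tx": 0, "ty": 0, "tz": 0.06, "ax": 0, "ay": 0, "az": 0},
  ],
)

```text
time_s: 19.68
ee_pos: [0.5629, -0.2513, 0.0267]
eef_rot: [-1.567, -0.132, 0.131]
force: [-2.2, -5.1, -3.5]
finger_gap: 0.307
```

Request:
servo_tool(
  deltas=[
    {"grip": 0.2, "tx": 0, "ty": 0, "tz": 0.06, "ax": 0, "ay": 0, "az": 0},
    {"grip": 0.2, "tx": 0, "ty": 0, "tz": 0.06, "ax": 0, "ay": 0, "az": 0},
    {"grip": 0.2, "tx": 0, "ty": 0, "tz": 0.06, "ax": 0, "ay": 0, "az": 0},
  ],
)

```text
time_s: 20.05
ee_pos: [0.5627, -0.2496, 0.0267]
eef_rot: [-1.567, -0.132, 0.131]
force: [-3.1, -3.7, -3.2]
finger_gap: 0.305
```

Request:
servo_tool(
  deltas=[
    {"grip": 0.2, "tx": 0, "ty": 0, "tz": 0.06, "ax": 0, "ay": 0, "az": 0},
    {"grip": 0.2, "tx": 0, "ty": 0, "tz": 0.06, "ax": 0, "ay": 0, "az": 0},
    {"grip": 0.2, "tx": 0, "ty": 0, "tz": 0.06, "ax": 0, "ay": 0, "az": 0},
  ],
)

```text
time_s: 20.42
ee_pos: [0.5624, -0.2478, 0.0267]
eef_rot: [-1.567, -0.132, 0.131]
force: [-2.8, -4.0, -3.1]
finger_gap: 0.31
```

```bash
python3 lk2.py 17
```

```text
20.425 [ 0.5624 -0.2478  0.0267] [-2.8 -4.  -3.1] 0.31 Fz_tool -3.5
```

View pics/n17.png

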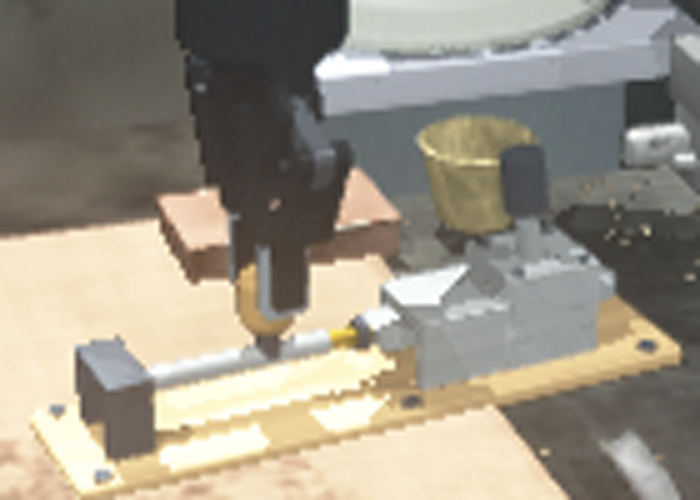

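Request:
servo_tool(
  deltas=[
    {"grip": 0.2, "tx": 0, "ty": 0, "tz": 0.06, "ax": 0, "ay": 0, "az": 0},
    {"grip": 0.2, "tx": 0, "ty": 0, "tz": 0.06, "ax": 0, "ay": 0, "az": 0},
    {"grip": 0.2, "tx": 0, "ty": 0, "tz": 0.06, "ax": 0, "ay": 0, "az": 0},
  ],
)

```text
time_s: 20.85
ee_pos: [0.5621, -0.246, 0.0267]
eef_rot: [-1.567, -0.132, 0.131]
force: [-2.6, -4.7, -3.3]
finger_gap: 0.307
```

Request:
servo_tool(
  deltas=[
    {"grip": 0.2, "tx": 0, "ty": 0, "tz": 0.06, "ax": 0, "ay": 0, "az": 0},
    {"grip": 0.2, "tx": 0, "ty": 0, "tz": 0.06, "ax": 0, "ay": 0, "az": 0},
    {"grip": 0.2, "tx": 0, "ty": 0, "tz": 0.06, "ax": 0, "ay": 0, "az": 0},
  ],
)

```text
time_s: 21.22
ee_pos: [0.5618, -0.2442, 0.0267]
eef_rot: [-1.567, -0.132, 0.131]
force: [-2.5, -4.5, -3.7]
finger_gap: 0.31
```

Request:
servo_tool(
  deltas=[
    {"grip": 0.2, "tx": 0, "ty": 0, "tz": 0.06, "ax": 0, "ay": 0, "az": 0},
    {"grip": 0.2, "tx": 0, "ty": 0, "tz": 0.06, "ax": 0, "ay": 0, "az": 0},
    {"grip": 0.2, "tx": 0, "ty": 0, "tz": 0.06, "ax": 0, "ay": 0, "az": 0},
  ],
)

```text
time_s: 21.6
ee_pos: [0.5615, -0.2424, 0.0266]
eef_rot: [-1.567, -0.132, 0.131]
force: [-1.6, -3.2, -3.7]
finger_gap: 0.309
```

Request:
servo_tool(
  deltas=[
    {"grip": 0.2, "tx": 0, "ty": 0, "tz": 0.06, "ax": 0, "ay": 0, "az": 0},
    {"grip": 0.2, "tx": 0, "ty": 0, "tz": 0.06, "ax": 0, "ay": 0, "az": 0},
    {"grip": 0.2, "tx": 0, "ty": 0, "tz": 0.06, "ax": 0, "ay": 0, "az": 0},
  ],
)

```text
time_s: 21.98
ee_pos: [0.5612, -0.2406, 0.0266]
eef_rot: [-1.567, -0.132, 0.131]
force: [-1.5, -5.0, -1.4]
finger_gap: 0.313
```

Request:
servo_tool(
  deltas=[
    {"grip": 0.2, "tx": 0, "ty": 0, "tz": 0.06, "ax": 0, "ay": 0, "az": 0},
    {"grip": 0.2, "tx": 0, "ty": 0, "tz": 0.06, "ax": 0, "ay": 0, "az": 0},
    {"grip": 0.2, "tx": 0, "ty": 0, "tz": 0.06, "ax": 0, "ay": 0, "az": 0},
  ],
)

```text
time_s: 22.35
ee_pos: [0.5609, -0.2388, 0.0266]
eef_rot: [-1.567, -0.132, 0.131]
force: [-0.7, -4.2, 2.9]
finger_gap: 0.308
```

Request:
servo_tool(
  deltas=[
    {"grip": 0.2, "tx": 0, "ty": 0, "tz": 0.06, "ax": 0, "ay": 0, "az": 0},
    {"grip": 0.2, "tx": 0, "ty": 0, "tz": 0.06, "ax": 0, "ay": 0, "az": 0},
  ],
)

```text
time_s: 22.6
ee_pos: [0.5607, -0.2376, 0.0265]
eef_rot: [-1.567, -0.132, 0.131]
force: [0.0, -3.7, 4.3]
finger_gap: 0.307
```

```bash
python3 lk2.py 18
```

```text
22.6 [ 0.5607 -0.2376  0.0265] [ 0.  -3.7  4.3] 0.307 Fz_tool -3.6
```

View pics/n18.png

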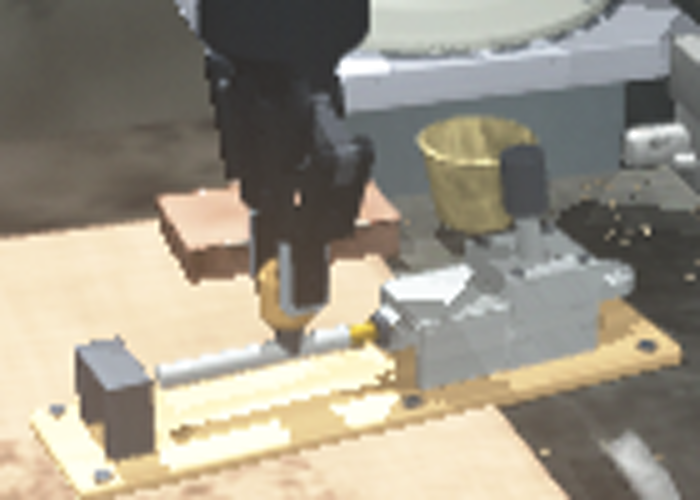

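Request:
servo_tool(
  deltas=[
    {"grip": 0.2, "tx": 0, "ty": -0.03, "tz": 0.06, "ax": 0, "ay": 0, "az": 0},
    {"grip": 0.2, "tx": 0, "ty": 0, "tz": 0.06, "ax": 0, "ay": 0, "az": 0},
    {"grip": 0.2, "tx": 0, "ty": 0, "tz": 0.06, "ax": 0, "ay": 0, "az": 0},
  ],
)

```text
time_s: 23.02
ee_pos: [0.5604, -0.2357, 0.0266]
eef_rot: [-1.567, -0.132, 0.131]
force: [3.9, -3.8, 0.8]
finger_gap: 0.304
```

Request:
servo_tool(
  deltas=[
    {"grip": 0.2, "tx": 0, "ty": 0, "tz": 0.06, "ax": 0, "ay": 0, "az": 0},
    {"grip": 0.2, "tx": 0, "ty": 0, "tz": 0.06, "ax": 0, "ay": 0, "az": 0},
    {"grip": 0.2, "tx": 0, "ty": 0, "tz": 0.06, "ax": 0, "ay": 0, "az": 0},
  ],
)

```text
time_s: 23.4
ee_pos: [0.5601, -0.234, 0.0266]
eef_rot: [-1.567, -0.132, 0.131]
force: [3.9, -3.4, 2.7]
finger_gap: 0.313
```

Request:
servo_tool(
  deltas=[
    {"grip": 0.2, "tx": 0, "ty": 0, "tz": 0.06, "ax": 0, "ay": 0, "az": 0},
    {"grip": 0.2, "tx": 0, "ty": 0, "tz": 0.06, "ax": 0, "ay": 0, "az": 0},
    {"grip": 0.2, "tx": 0, "ty": 0, "tz": 0.06, "ax": 0, "ay": 0, "az": 0},
  ],
)

```text
time_s: 23.78
ee_pos: [0.5598, -0.2322, 0.0266]
eef_rot: [-1.567, -0.132, 0.131]
force: [4.0, -3.0, 2.2]
finger_gap: 0.304
```

Request:
servo_tool(
  deltas=[
    {"grip": 0.2, "tx": 0, "ty": 0, "tz": 0.06, "ax": 0, "ay": 0, "az": 0},
    {"grip": 0.2, "tx": 0, "ty": 0, "tz": 0.06, "ax": 0, "ay": 0, "az": 0},
    {"grip": 0.2, "tx": 0, "ty": 0, "tz": 0.06, "ax": 0, "ay": 0, "az": 0},
  ],
)

```text
time_s: 24.15
ee_pos: [0.5594, -0.2303, 0.0265]
eef_rot: [-1.567, -0.132, 0.131]
force: [3.4, -2.4, 1.9]
finger_gap: 0.308
```

Request:
servo_tool(
  deltas=[
    {"grip": 0.2, "tx": 0, "ty": 0, "tz": 0.06, "ax": 0, "ay": 0, "az": 0},
    {"grip": 0.2, "tx": 0, "ty": 0, "tz": 0.06, "ax": 0, "ay": 0, "az": 0},
    {"grip": 0.2, "tx": 0, "ty": 0, "tz": 0.06, "ax": 0, "ay": 0, "az": 0},
  ],
)

```text
time_s: 24.52
ee_pos: [0.5592, -0.2285, 0.0266]
eef_rot: [-1.567, -0.132, 0.131]
force: [4.8, -2.1, 1.4]
finger_gap: 0.307
```

```bash
python3 lk2.py 19
```

```text
24.525 [ 0.5592 -0.2285  0.0266] [ 4.8 -2.1  1.4] 0.307 Fz_tool -2.8
```

View pics/n19.png

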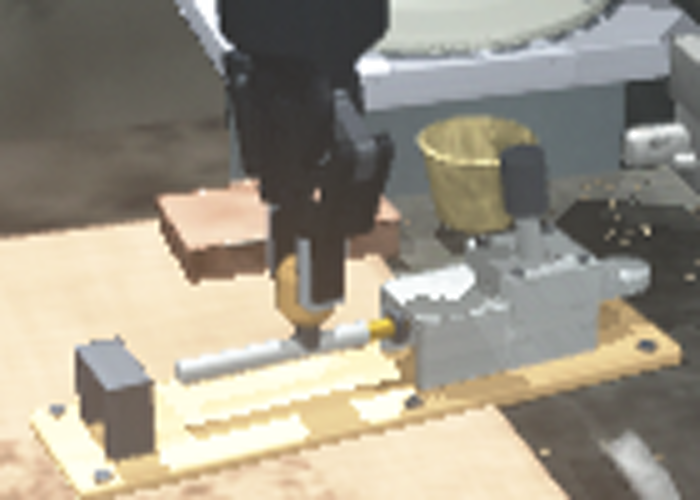

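Request:
servo_tool(
  deltas=[
    {"grip": 0.2, "tx": 0.04, "ty": 0, "tz": 0.05, "ax": 0, "ay": 0, "az": 0},
    {"grip": 0.2, "tx": 0, "ty": 0, "tz": 0.05, "ax": 0, "ay": 0, "az": 0},
    {"grip": 0.2, "tx": 0, "ty": 0, "tz": 0.05, "ax": 0, "ay": 0, "az": 0},
  ],
)

```text
time_s: 24.95
ee_pos: [0.559, -0.2272, 0.0266]
eef_rot: [-1.567, -0.131, 0.132]
force: [0.4, -2.6, 3.7]
finger_gap: 0.309
```

Request:
servo_tool(
  deltas=[
    {"grip": 0.2, "tx": 0, "ty": 0, "tz": 0.05, "ax": 0, "ay": 0, "az": 0},
    {"grip": 0.2, "tx": 0, "ty": 0, "tz": 0.05, "ax": 0, "ay": 0, "az": 0},
    {"grip": 0.2, "tx": 0, "ty": 0, "tz": 0.05, "ax": 0, "ay": 0, "az": 0},
  ],
)

```text
time_s: 25.32
ee_pos: [0.5588, -0.2257, 0.0266]
eef_rot: [-1.567, -0.131, 0.132]
force: [-0.8, -2.1, 3.3]
finger_gap: 0.308
```

Request:
servo_tool(
  deltas=[
    {"grip": 0.2, "tx": 0, "ty": 0, "tz": 0.05, "ax": 0, "ay": 0, "az": 0},
    {"grip": 0.2, "tx": 0, "ty": 0, "tz": 0.05, "ax": 0, "ay": 0, "az": 0},
    {"grip": 0.2, "tx": 0, "ty": 0, "tz": 0.05, "ax": 0, "ay": 0, "az": 0},
  ],
)

```text
time_s: 25.7
ee_pos: [0.5585, -0.2241, 0.0265]
eef_rot: [-1.567, -0.131, 0.132]
force: [-1.3, -3.5, 5.0]
finger_gap: 0.308
```

```bash
python3 lk2.py 20
```

```text
25.7 [ 0.5585 -0.2241  0.0265] [-1.3 -3.5  5. ] 0.308 Fz_tool -3.2
```

View pics/n20.png

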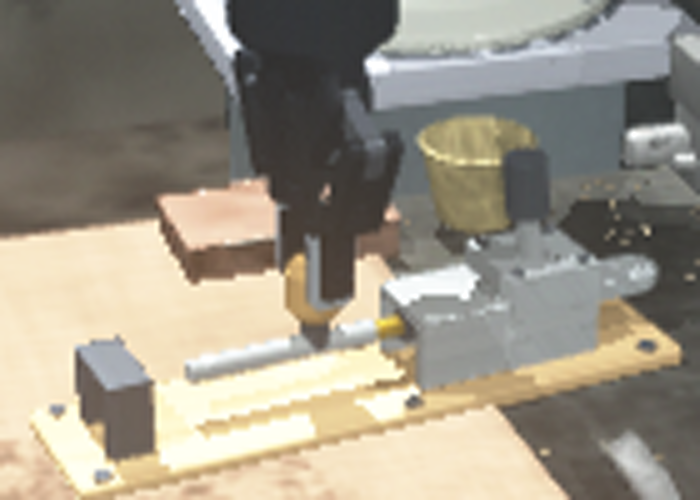

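Request:
servo_tool(
  deltas=[
    {"grip": 0.2, "tx": 0, "ty": -0.03, "tz": 0.05, "ax": 0, "ay": 0, "az": 0},
    {"grip": 0.2, "tx": 0, "ty": 0, "tz": 0.05, "ax": 0, "ay": 0, "az": 0},
  ],
)

```text
time_s: 26.0
ee_pos: [0.5584, -0.2231, 0.0266]
eef_rot: [-1.567, -0.131, 0.132]
force: [0.6, -2.9, -0.2]
finger_gap: 0.305
```

```bash
python3 lk2.py 21
```

```text
26.0 [ 0.5584 -0.2231  0.0266] [ 0.6 -2.9 -0.2] 0.305 Fz_tool -2.9
```

View pics/n21.png

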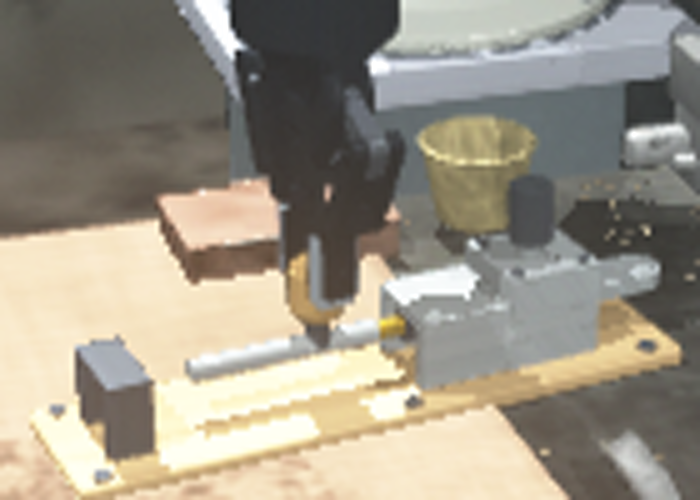

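Request:
servo_tool(
  deltas=[
    {"grip": 0.2, "tx": 0, "ty": 0, "tz": 0, "ax": 0, "ay": 0, "az": 0},
  ],
)

```text
time_s: 26.18
ee_pos: [0.5583, -0.223, 0.0266]
eef_rot: [-1.566, -0.131, 0.132]
force: [1.8, -2.2, -1.1]
finger_gap: 0.312
```

```bash
python3 lk2.py 22
```

```text
26.175 [ 0.5583 -0.223   0.0266] [ 1.8 -2.2 -1.1] 0.312 Fz_tool -2.5
```

View pics/n22.png

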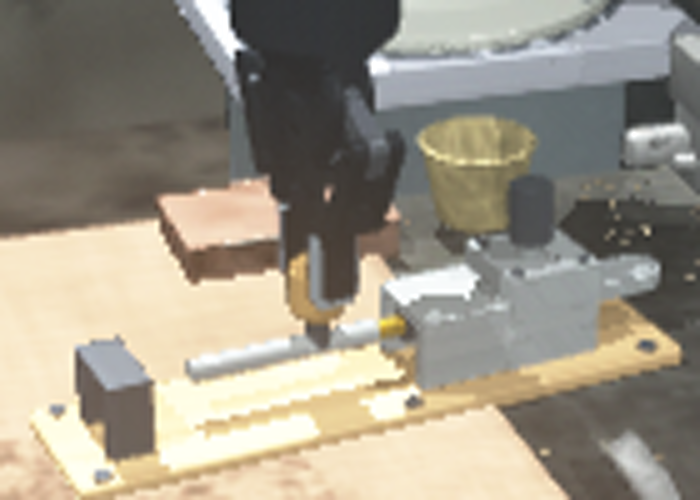

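Request:
servo_tool(
  deltas=[
    {"grip": 0.2, "tx": 0, "ty": 0, "tz": 0.04, "ax": 0, "ay": 0, "az": 0},
    {"grip": 0.2, "tx": 0, "ty": 0, "tz": 0.0, "ax": 0, "ay": 0, "az": 0},
  ],
)

```text
time_s: 26.48
ee_pos: [0.5583, -0.2228, 0.0267]
eef_rot: [-1.567, -0.131, 0.132]
force: [1.2, -2.9, -3.8]
finger_gap: 0.306
```

Request:
servo_tool(
  deltas=[
    {"grip": 0.4, "tx": 0, "ty": 0, "tz": 0, "ax": 0, "ay": 0, "az": 0},
    {"grip": 0.6, "tx": 0, "ty": 0, "tz": 0, "ax": 0, "ay": 0, "az": 0},
    {"grip": 0.6, "tx": 0, "ty": -1, "tz": 0, "ax": 0, "ay": 0, "az": 0},
    {"grip": 0.6, "tx": 0, "ty": -3, "tz": 0, "ax": 0, "ay": 0, "az": 0},
    {"grip": 0.6, "tx": 0, "ty": -4, "tz": 0, "ax": 0, "ay": 0, "az": 0},
    {"grip": 0, "tx": 0.1, "ty": -1, "tz": 3, "ax": 0, "ay": 0, "az": 0},
    {"grip": 0, "tx": 0.1, "ty": 0, "tz": 4, "ax": 0, "ay": 0, "az": 0},
    {"grip": 0, "tx": 0.1, "ty": 0, "tz": 4, "ax": 0, "ay": 0, "az": 0},
    {"grip": 0, "tx": 0, "ty": 0, "tz": 0, "ax": 0, "ay": 0, "az": 0},
    {"grip": 0, "tx": 0, "ty": 0, "tz": 0, "ax": 0, "ay": 0, "az": 0},
  ],
)

```text
time_s: 27.72
ee_pos: [0.5433, -0.1142, 0.1175]
eef_rot: [-1.567, -0.132, 0.131]
force: [-0.9, -0.2, -0.4]
finger_gap: -0.0
```

```bash
python3 look.py 23
```

```text
27.725 [ 0.54328919 -0.11419552  0.11753576] [-0.94115042 -0.17659316 -0.35942062] -0.0001877225594767282
[ 7.e-04 -5.e-04 -1.e+00]
```

View pics/m23.png

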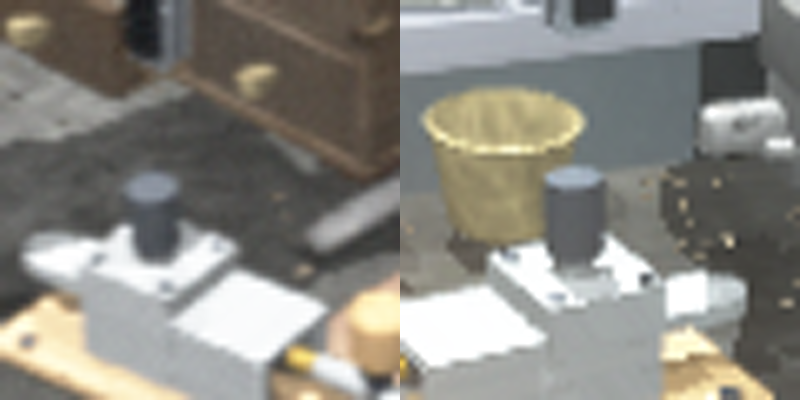

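View pics/wrist23.png

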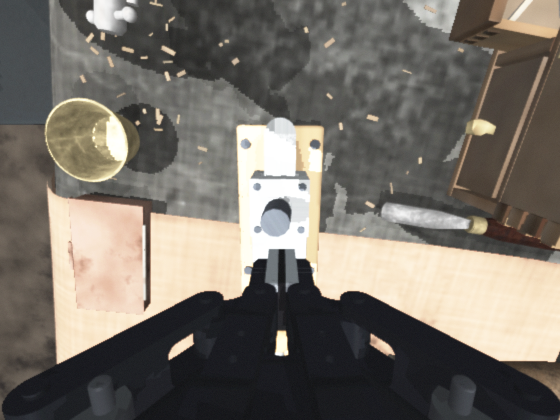

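```bash
python3 - <<'E'
from h import *
w=load('wrist23.png'); R=cv2.Rodrigues(w['rot'])[0]
f=w['frame']; cv2.imwrite('pics/c.png',cv2.resize(f[170:270,230:330,::-1],(600,600),interpolation=cv2.INTER_CUBIC))
p=onz(w,275.5,222,.093); print(p,R.T@(p-w['ee']))
print((R.T@(np.array([.5422,-.1115,.058])-w['ee'])))
E
```

```text
[ 0.53997023 -0.11242481  0.093     ] [-0.00276988  0.02406605  0.0027505 ]
[-0.0004191   0.05906605  0.00329918]
```

View pics/c.png

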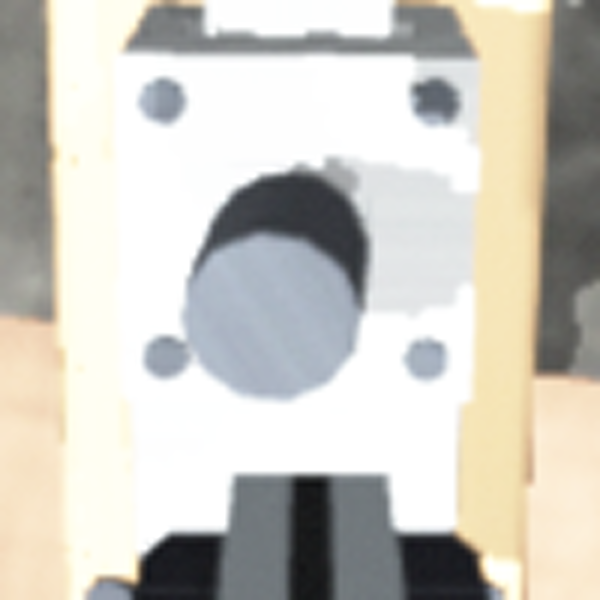

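Request:
servo_tool(
  deltas=[
    {"grip": 0, "tx": -0.15, "ty": 2, "tz": 0.28, "ax": 0, "ay": 0, "az": 0},
    {"grip": 0, "tx": 0, "ty": 2, "tz": 0, "ax": 0, "ay": 0, "az": 0},
    {"grip": 0, "tx": 0, "ty": 0, "tz": 0, "ax": 0, "ay": 0, "az": 0},
    {"grip": 0, "tx": 0, "ty": 0, "tz": 0, "ax": 0, "ay": 0, "az": 0},
  ],
)

```text
time_s: 28.38
ee_pos: [0.5414, -0.1119, 0.0776]
eef_rot: [-1.567, -0.132, 0.131]
force: [0.2, -0.6, 0.4]
finger_gap: -0.001
```

```bash
python3 look.py 24
```

```text
28.375 [ 0.54141093 -0.11185525  0.07763328] [ 0.15214987 -0.63087203  0.37069745] -0.0013722980411807807
[ 5.e-04 -2.e-04 -1.e+00]
```

View pics/m24.png

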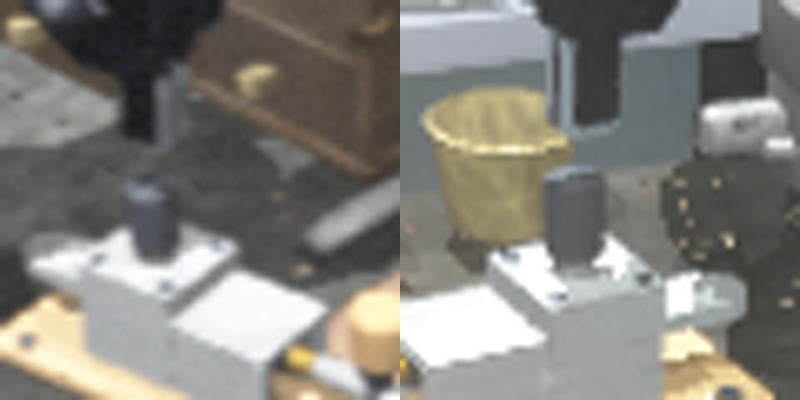

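Request:
servo_tool(
  deltas=[
    {"grip": 0, "tx": 0, "ty": 0.5, "tz": 0, "ax": 0, "ay": 0, "az": 0},
    {"grip": 0, "tx": 0, "ty": 0.4, "tz": 0, "ax": 0, "ay": 0, "az": 0},
    {"grip": 0, "tx": 0, "ty": 0.1, "tz": 0, "ax": 0, "ay": 0, "az": 0},
    {"grip": 0, "tx": 0, "ty": 0, "tz": 0, "ax": 0, "ay": 0, "az": 0},
  ],
)

```text
time_s: 29.02
ee_pos: [0.541, -0.1113, 0.0668]
eef_rot: [-1.567, -0.131, 0.132]
force: [0.3, -0.8, 0.7]
finger_gap: -0.003
```

Request:
servo_tool(
  deltas=[
    {"grip": 0, "tx": 0, "ty": 0.1, "tz": 0, "ax": 0, "ay": 0, "az": 0},
    {"grip": 0, "tx": 0, "ty": 0.1, "tz": 0, "ax": 0, "ay": 0, "az": 0},
  ],
)

```text
time_s: 29.28
ee_pos: [0.5411, -0.1114, 0.0649]
eef_rot: [-1.567, -0.131, 0.132]
force: [0.3, 0.0, 0.3]
finger_gap: 0.002
```

Request:
servo_tool(
  deltas=[
    {"grip": 0, "tx": 0, "ty": 0.1, "tz": 0, "ax": 0, "ay": 0, "az": 0},
    {"grip": 0, "tx": 0, "ty": 0, "tz": 0, "ax": 0, "ay": 0, "az": 0},
  ],
)

```text
time_s: 29.52
ee_pos: [0.541, -0.1113, 0.0638]
eef_rot: [-1.567, -0.131, 0.132]
force: [0.5, 0.2, 0.5]
finger_gap: 0.001
```

Request:
servo_tool(
  deltas=[
    {"grip": 0, "tx": 0, "ty": 0.1, "tz": 0, "ax": 0, "ay": 0, "az": 0},
    {"grip": 0, "tx": 0, "ty": 0, "tz": 0, "ax": 0, "ay": 0, "az": 0},
  ],
)

```text
time_s: 29.78
ee_pos: [0.541, -0.1114, 0.0628]
eef_rot: [-1.567, -0.131, 0.132]
force: [-0.2, -0.3, -0.5]
finger_gap: 0.003
```

Request:
servo_tool(
  deltas=[
    {"grip": 0, "tx": 0, "ty": 0.1, "tz": 0, "ax": 0, "ay": 0, "az": 0},
    {"grip": 0, "tx": 0, "ty": 0, "tz": 0, "ax": 0, "ay": 0, "az": 0},
  ],
)

```text
time_s: 30.02
ee_pos: [0.541, -0.1114, 0.0618]
eef_rot: [-1.567, -0.131, 0.132]
force: [-2.1, -0.1, 0.5]
finger_gap: 0.002
```

Request:
servo_tool(
  deltas=[
    {"grip": 0, "tx": 0, "ty": 0.1, "tz": 0, "ax": 0, "ay": 0, "az": 0},
    {"grip": 0, "tx": 0, "ty": 0, "tz": 0, "ax": 0, "ay": 0, "az": 0},
  ],
)

```text
time_s: 30.28
ee_pos: [0.541, -0.1113, 0.0608]
eef_rot: [-1.567, -0.131, 0.132]
force: [-0.3, -0.0, -0.1]
finger_gap: -0.003
```

Request:
servo_tool(
  deltas=[
    {"grip": 0, "tx": 0, "ty": 0.1, "tz": 0, "ax": 0, "ay": 0, "az": 0},
    {"grip": 0, "tx": 0, "ty": 0, "tz": 0, "ax": 0, "ay": 0, "az": 0},
  ],
)

```text
time_s: 30.52
ee_pos: [0.541, -0.1113, 0.0598]
eef_rot: [-1.567, -0.131, 0.132]
force: [-0.1, 0.3, 0.5]
finger_gap: -0.007
```

```bash
python3 look.py 25
```

```text
30.525 [ 0.54102999 -0.11134416  0.05977802] [-0.11968189  0.33285096  0.52182473] -0.007456853453483857
[-2.e-04  1.e-04 -1.e+00]
```

View pics/m25.png

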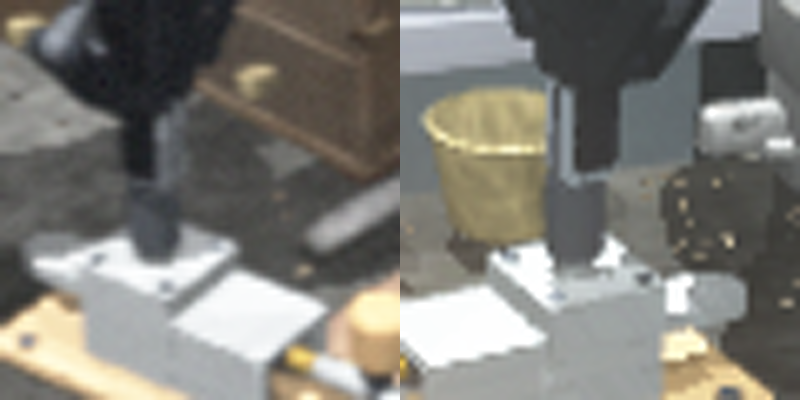

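Request:
servo_tool(
  deltas=[
    {"grip": 0, "tx": 0, "ty": 0.1, "tz": 0, "ax": 0, "ay": 0, "az": 0},
    {"grip": 0, "tx": 0, "ty": 0, "tz": 0, "ax": 0, "ay": 0, "az": 0},
  ],
)

```text
time_s: 30.92
ee_pos: [0.5411, -0.1114, 0.0589]
eef_rot: [-1.567, -0.132, 0.132]
force: [-0.2, -0.7, 1.0]
finger_gap: 0.001
```

Request:
servo_tool(
  deltas=[
    {"grip": 0, "tx": 0, "ty": 0.1, "tz": 0, "ax": 0, "ay": 0, "az": 0},
    {"grip": 0, "tx": 0, "ty": 0, "tz": 0, "ax": 0, "ay": 0, "az": 0},
  ],
)

```text
time_s: 31.18
ee_pos: [0.5411, -0.1114, 0.0579]
eef_rot: [-1.567, -0.132, 0.131]
force: [-0.6, -0.1, 2.8]
finger_gap: -0.004
```

Contact begins (fz 2.8).

Request:
servo_tool(
  deltas=[
    {"grip": 0, "tx": 0, "ty": 0.1, "tz": 0, "ax": 0, "ay": 0, "az": 0},
    {"grip": 0, "tx": 0, "ty": 0, "tz": 0, "ax": 0, "ay": 0, "az": 0},
  ],
)

```text
time_s: 31.42
ee_pos: [0.5411, -0.1114, 0.0569]
eef_rot: [-1.567, -0.132, 0.131]
force: [1.4, 0.4, 4.2]
finger_gap: 0.004
```

Request:
servo_tool(
  deltas=[
    {"grip": 0, "tx": 0, "ty": 0.1, "tz": 0, "ax": 0, "ay": 0, "az": 0},
    {"grip": 0, "tx": 0, "ty": 0, "tz": 0, "ax": 0, "ay": 0, "az": 0},
  ],
)

```text
time_s: 31.68
ee_pos: [0.5412, -0.1114, 0.056]
eef_rot: [-1.567, -0.132, 0.131]
force: [1.8, 0.3, 5.2]
finger_gap: 0.002
```

Request:
servo_tool(
  deltas=[
    {"grip": 0, "tx": 0, "ty": 0.1, "tz": 0, "ax": 0, "ay": 0, "az": 0},
    {"grip": 0, "tx": 0, "ty": 0, "tz": 0, "ax": 0, "ay": 0, "az": 0},
  ],
)

```text
time_s: 31.92
ee_pos: [0.5414, -0.1114, 0.0552]
eef_rot: [-1.567, -0.132, 0.131]
force: [0.3, 0.6, 5.9]
finger_gap: 0.002
```

```bash
python3 look.py 26
```

```text
31.925 [ 0.54137163 -0.11142081  0.05515946] [0.28893044 0.64208211 5.90207427] 0.0020068606427349183
[ 7.e-04 -2.e-04 -1.e+00]
```

View pics/m26.png

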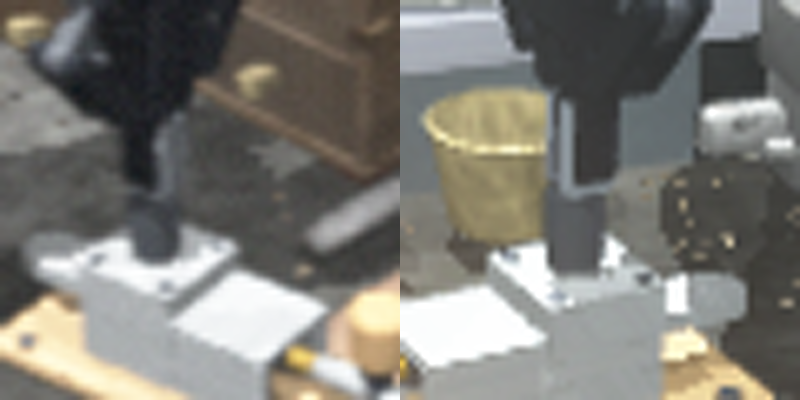

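Request:
servo_tool(
  deltas=[
    {"grip": 0, "tx": 0, "ty": 0.1, "tz": 0, "ax": 0, "ay": 0, "az": 0},
    {"grip": 0, "tx": 0, "ty": 0, "tz": 0, "ax": 0, "ay": 0, "az": 0},
  ],
)

```text
time_s: 32.33
ee_pos: [0.5413, -0.1114, 0.0541]
eef_rot: [-1.567, -0.132, 0.131]
force: [1.3, 0.4, 6.2]
finger_gap: -0.001
```

Request:
servo_tool(
  deltas=[
    {"grip": 0, "tx": 0, "ty": 0.1, "tz": 0, "ax": 0, "ay": 0, "az": 0},
    {"grip": 0, "tx": 0, "ty": 0, "tz": 0, "ax": 0, "ay": 0, "az": 0},
  ],
)

```text
time_s: 32.58
ee_pos: [0.5416, -0.1114, 0.0533]
eef_rot: [-1.567, -0.132, 0.131]
force: [1.5, 0.6, 7.8]
finger_gap: -0.001
```

Request:
servo_tool(
  deltas=[
    {"grip": 0, "tx": 0, "ty": 0.1, "tz": 0, "ax": 0, "ay": 0, "az": 0},
    {"grip": 0, "tx": 0, "ty": 0, "tz": 0, "ax": 0, "ay": 0, "az": 0},
  ],
)

```text
time_s: 32.83
ee_pos: [0.5419, -0.1115, 0.053]
eef_rot: [-1.568, -0.133, 0.13]
force: [0.5, 1.5, 15.2]
finger_gap: -0.006
```

Request:
servo_tool(
  deltas=[
    {"grip": 0, "tx": 0, "ty": 0.07, "tz": 0, "ax": 0, "ay": 0, "az": 0},
    {"grip": 0, "tx": 0, "ty": 0, "tz": 0, "ax": 0, "ay": 0, "az": 0},
    {"grip": 0, "tx": 0, "ty": 0, "tz": 0, "ax": 0, "ay": 0, "az": 0},
  ],
)

```text
time_s: 33.2
ee_pos: [0.5422, -0.1115, 0.0529]
eef_rot: [-1.568, -0.134, 0.129]
force: [-1.4, 2.1, 20.8]
finger_gap: 0.002
```

```bash
python3 look.py 27
```

```text
33.2 [ 0.54215081 -0.11153158  0.0528538 ] [-1.38097087  2.12392123 20.81867527] 0.0019482474096909124
[ 2.9e-03 -7.0e-04 -1.0e+00]
```

View pics/m27.png

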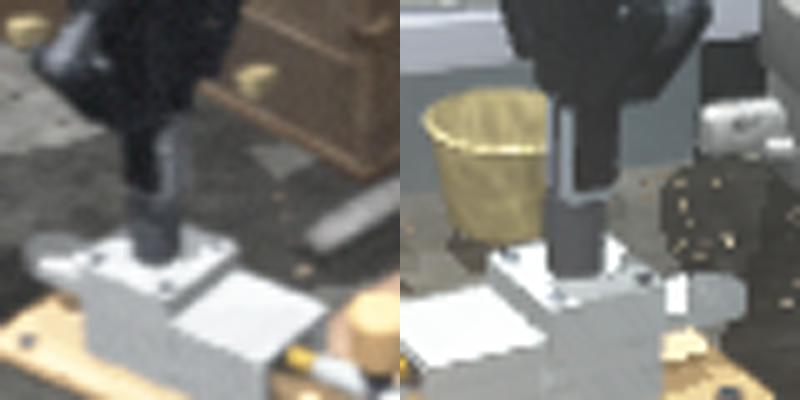

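View pics/side27c.png

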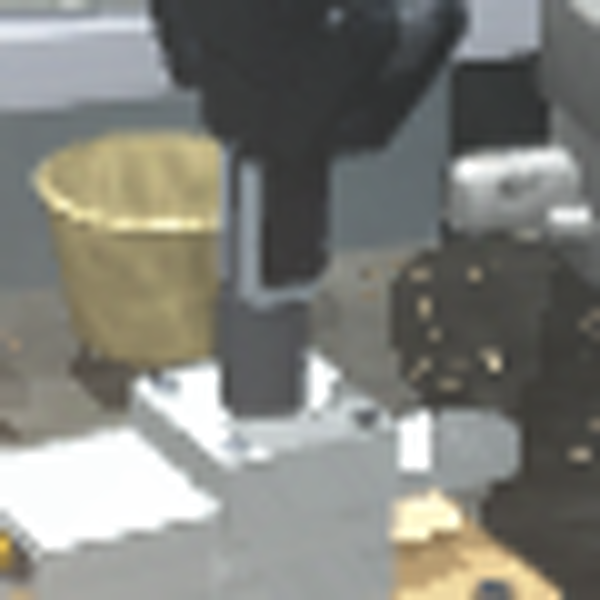

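Request:
servo_tool(
  deltas=[
    {"grip": 0, "tx": 0, "ty": -0.3, "tz": 0, "ax": 0, "ay": 0, "az": 0},
    {"grip": 0, "tx": 0, "ty": -2, "tz": 0, "ax": 0, "ay": 0, "az": 0},
    {"grip": 0, "tx": 0, "ty": -4, "tz": 0, "ax": 0, "ay": 0, "az": 0},
    {"grip": 0, "tx": 0, "ty": -4, "tz": -3, "ax": 0, "ay": 0, "az": 0},
    {"grip": 0, "tx": 0, "ty": 0, "tz": 0, "ax": 0, "ay": 0, "az": 0},
    {"grip": 0, "tx": 0, "ty": 0, "tz": 0, "ax": 0, "ay": 0, "az": 0},
  ],
)

```text
time_s: 34.1
ee_pos: [0.5456, -0.1407, 0.1532]
eef_rot: [-1.566, -0.13, 0.132]
force: [0.1, 0.6, -0.1]
finger_gap: -0.001
```

```bash
python3 look.py 28
```

```text
34.1 [ 0.5455956  -0.14072648  0.15322105] [ 0.09199803  0.63816233 -0.07327021] -0.0009512616808925906
[-1.3e-03  6.0e-04 -1.0e+00]
```

View pics/side28c.png

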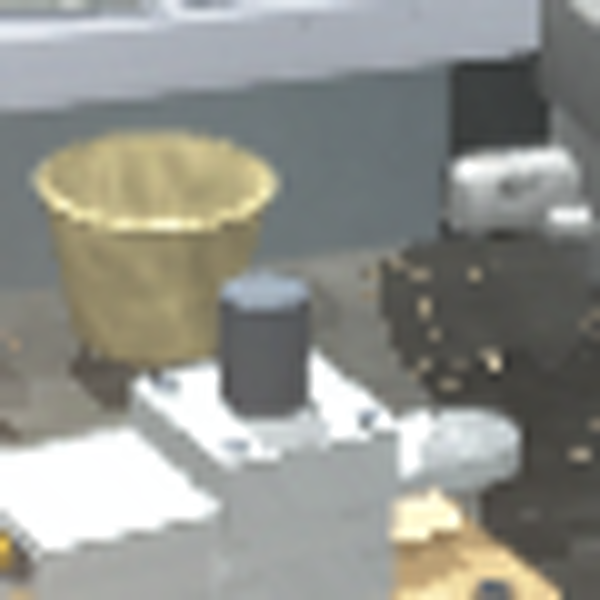

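View pics/scene28c.png

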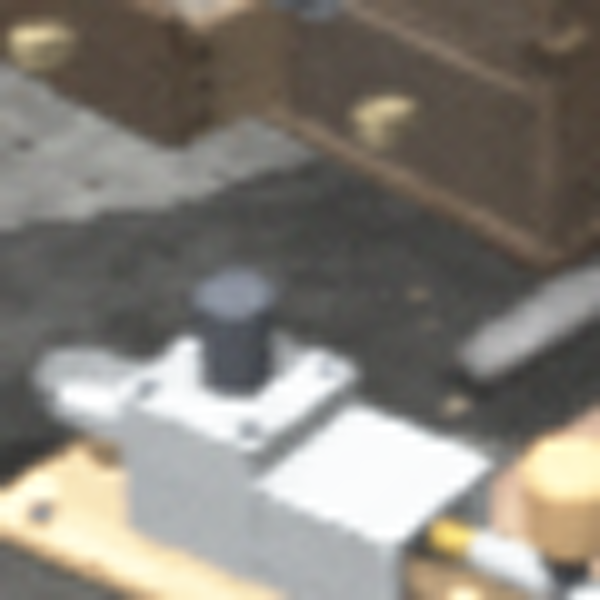

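View pics/wrist28.png

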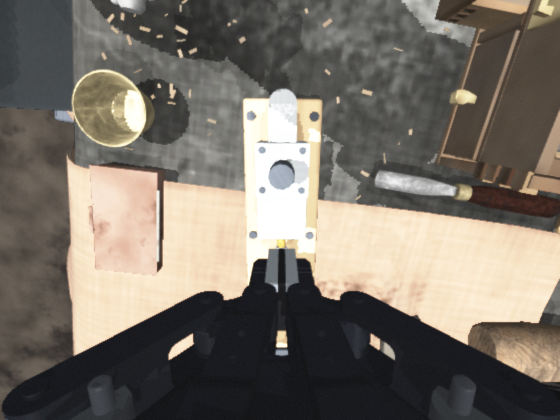

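```bash
python3 - <<'E'
from h import *
R={}
for n,(x0,y0) in {'scene':(230,170),'side':(280,160)}.items():
    for t in('28','23','12'):
        c=load(n+t+'.png'); f=c['frame'].astype(int)
        a={'scene':(246,262,190,215),'side':(299,313,180,206)}[n]
        g=f[a[2]:a[3],a[0]:a[1]].sum(2)//3
        cx={'scene':253,'side':306}[n]
        print(n,t,[int(v) for v in f[a[2]-8:a[3],cx-1:cx+2].mean((1,2))])
s,d=load('scene28.png'),load('side28.png')
h=tri(s,(253.5,208.5),d,(306.5,200.7))[0]; t=tri(s,(253.7,199.2),d,(306.5,189))
print(h,t,t[0]-h)
for c in(s,d): print(proj(c,h+[0,0,.03]),proj(c,h+[0,0,.033]))
w=load('wrist28.png'); cv2.imwrite('pics/e.png',cv2.resize(w['frame'][130:220,235:325,::-1],(720,720),interpolation=cv2.INTER_CUBIC))
E
```

```text
scene 28 [111, 128, 132, 131, 139, 128, 96, 84, 78, 74, 78, 85, 85, 86, 99, 129, 147, 149, 148, 128, 92, 87, 85, 86, 86, 86, 91, 147, 242, 246, 224, 217, 207]
scene 23 [111, 127, 128, 116, 88, 79, 76, 80, 77, 72, 75, 85, 83, 97, 137, 148, 148, 144, 100, 83, 84, 83, 82, 80, 81, 83, 98, 155, 241, 244, 221, 210, 199]
scene 12 [80, 92, 105, 123, 130, 86, 76, 82, 83, 86, 86, 81, 64, 65, 68, 65, 66, 65, 64, 67, 86, 115, 121, 123, 125, 122, 123, 136, 167, 220, 219, 215, 201]
side 28 [118, 119, 118, 127, 157, 181, 188, 184, 156, 121, 119, 116, 115, 118, 130, 155, 180, 178, 157, 94, 96, 96, 95, 96, 96, 96, 96, 96, 97, 118, 208, 214, 226, 239]
side 23 [117, 118, 117, 127, 156, 180, 188, 183, 156, 120, 118, 116, 124, 174, 180, 173, 116, 95, 96, 96, 95, 95, 95, 96, 96, 96, 98, 117, 152, 167, 208, 214, 226, 240]
side 12 [95, 100, 99, 102, 121, 143, 116, 104, 106, 105, 90, 91, 91, 91, 91, 91, 91, 92, 91, 92, 99, 136, 154, 156, 165, 168, 168, 168, 169, 174, 205, 203, 187, 182]
[ 0.54206436 -0.1106525   0.05402072] (array([ 0.54298324, -0.11196244,  0.08570368]), np.float64(0.0011242724546016978)) [ 0.00091887 -0.00130994  0.03168296]
[253.04124731 199.48881285] [253.00558941 198.58785164]
[306.71122415 189.59874683] [306.74731287 188.45735899]
```

View pics/e.png

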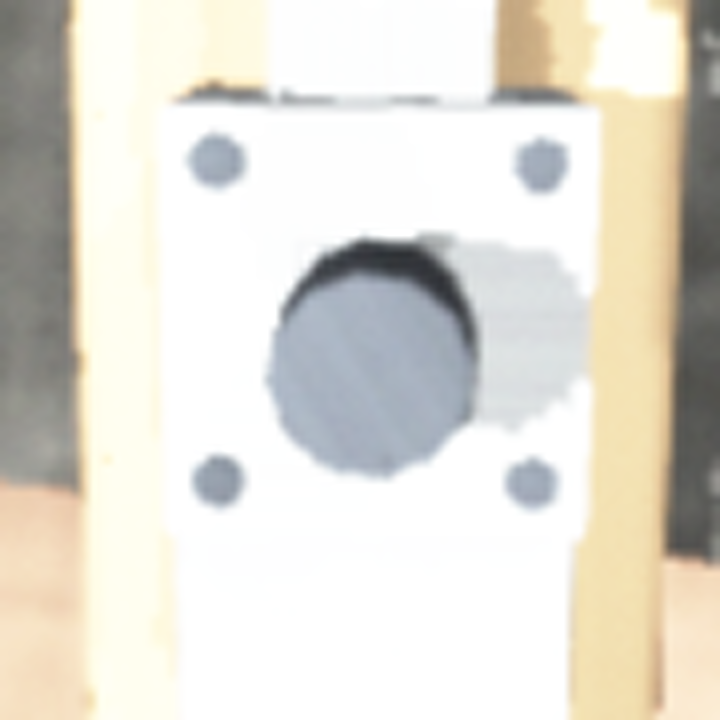

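Request:
servo_tool(
  deltas=[
    {"grip": 0, "tx": 0.1, "ty": 3, "tz": 2.9, "ax": 0, "ay": 0, "az": 0},
    {"grip": 0, "tx": 0, "ty": 3, "tz": 0, "ax": 0, "ay": 0, "az": 0},
    {"grip": 0, "tx": 0, "ty": 2.5, "tz": 0, "ax": 0, "ay": 0, "az": 0},
    {"grip": 0, "tx": 0, "ty": 0.8, "tz": 0, "ax": 0, "ay": 0, "az": 0},
    {"grip": 0, "tx": 0, "ty": 0, "tz": 0, "ax": 0, "ay": 0, "az": 0},
    {"grip": 0, "tx": 0, "ty": 0, "tz": 0, "ax": 0, "ay": 0, "az": 0},
    {"grip": 0, "tx": 0, "ty": 0, "tz": 0, "ax": 0, "ay": 0, "az": 0},
  ],
)

```text
time_s: 35.12
ee_pos: [0.5426, -0.1123, 0.062]
eef_rot: [-1.567, -0.132, 0.131]
force: [0.5, 0.2, 0.3]
finger_gap: 0.002
```

Request:
servo_tool(
  deltas=[
    {"grip": 0, "tx": 0, "ty": 0.4, "tz": 0, "ax": 0, "ay": 0, "az": 0},
    {"grip": 0, "tx": 0, "ty": 0.3, "tz": 0, "ax": 0, "ay": 0, "az": 0},
    {"grip": 0, "tx": 0, "ty": 0.1, "tz": 0, "ax": 0, "ay": 0, "az": 0},
    {"grip": 0, "tx": 0, "ty": 0, "tz": 0, "ax": 0, "ay": 0, "az": 0},
  ],
)

```text
time_s: 35.62
ee_pos: [0.5423, -0.1122, 0.0532]
eef_rot: [-1.567, -0.132, 0.132]
force: [0.2, -0.3, 0.8]
finger_gap: 0.002
```

Request:
servo_tool(
  deltas=[
    {"grip": 0, "tx": 0, "ty": 0.1, "tz": 0, "ax": 0, "ay": 0, "az": 0},
    {"grip": 0, "tx": 0, "ty": 0, "tz": 0, "ax": 0, "ay": 0, "az": 0},
  ],
)

```text
time_s: 35.88
ee_pos: [0.5426, -0.1122, 0.0528]
eef_rot: [-1.567, -0.132, 0.131]
force: [0.1, 0.3, 7.6]
finger_gap: -0.0
```

Request:
servo_tool(
  deltas=[
    {"grip": 0, "tx": 0, "ty": 0.1, "tz": 0, "ax": 0, "ay": 0, "az": 0},
    {"grip": 0, "tx": 0, "ty": 0, "tz": 0, "ax": 0, "ay": 0, "az": 0},
  ],
)

```text
time_s: 36.12
ee_pos: [0.543, -0.1122, 0.0526]
eef_rot: [-1.567, -0.133, 0.13]
force: [-2.3, 2.7, 16.7]
finger_gap: -0.002
```

Request:
servo_tool(
  deltas=[
    {"grip": 0, "tx": 0, "ty": 0.08, "tz": 0, "ax": 0, "ay": 0, "az": 0},
    {"grip": 0, "tx": 0, "ty": 0, "tz": 0, "ax": 0, "ay": 0, "az": 0},
  ],
)

```text
time_s: 36.38
ee_pos: [0.5432, -0.1122, 0.0525]
eef_rot: [-1.568, -0.134, 0.13]
force: [-5.6, 4.3, 25.6]
finger_gap: 0.003
```

Request:
servo_tool(
  deltas=[
    {"grip": 0, "tx": 0, "ty": -0.4, "tz": 0, "ax": 0, "ay": 0, "az": 0},
    {"grip": 0, "tx": 0, "ty": -2, "tz": 0, "ax": 0, "ay": 0, "az": 0},
    {"grip": 0, "tx": 0, "ty": -4, "tz": 0, "ax": 0, "ay": 0, "az": 0},
    {"grip": 0, "tx": 0, "ty": -4, "tz": -3, "ax": 0, "ay": 0, "az": 0},
    {"grip": 0, "tx": 0, "ty": -2, "tz": 0, "ax": 0, "ay": 0, "az": 0},
    {"grip": 0, "tx": 0, "ty": 0, "tz": 0, "ax": 0, "ay": 0, "az": 0},
    {"grip": 0, "tx": 0, "ty": 0, "tz": 0, "ax": 0, "ay": 0, "az": 0},
  ],
)

```text
time_s: 37.25
ee_pos: [0.5468, -0.1414, 0.1732]
eef_rot: [-1.566, -0.131, 0.133]
force: [0.2, 0.5, -0.4]
finger_gap: -0.0
```

```bash
python3 look.py 30; python3 -c "
from h import *
print([int(v) for v in load('side30.png')['frame'].astype(int)[180:206,305:308].mean((1,2))])"
```

```text
37.25 [ 0.54680599 -0.14144221  0.17317001] [ 0.18155934  0.46153281 -0.43737593] -0.0003384420717067323
[-1.5e-03  6.0e-04 -1.0e+00]
[156, 120, 119, 116, 115, 118, 128, 144, 179, 179, 170, 102, 95, 96, 95, 95, 95, 95, 96, 96, 96, 109, 180, 214, 226, 239]
```

View pics/scene30.png

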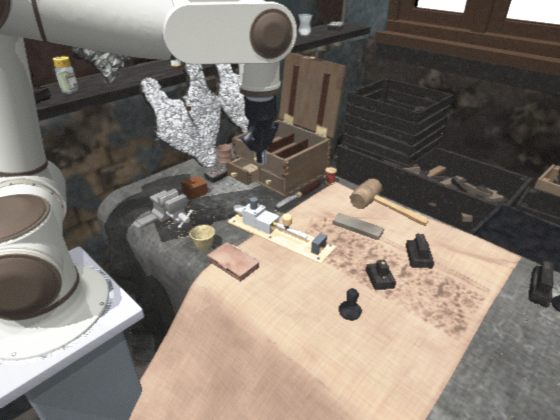

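View pics/side30c.png

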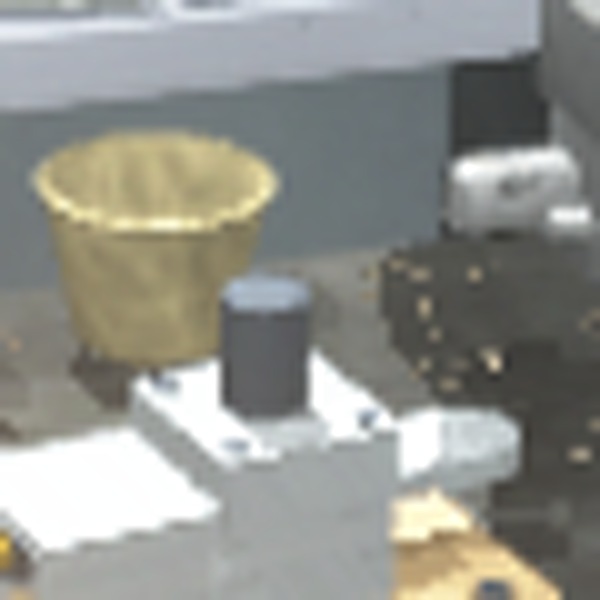

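```bash
python3 -c "
from rig import ctrl
print(ctrl.job_done()); print(ctrl.sense()['time_s'])"
```

```text
the job is handed in; nothing more can be done
None
the job is handed in; nothing more can be done
```

The pin is through the fork and rod tongue and pressed home. The job was handed in at about 37 s, with the arm clear and touching nothing.

**What I did:** I took the pin from the stand and stood it in the fork's top hole. I gripped the knob and slid the rod in slowly; the pin dropped and caught at a rod distance of about 112 mm. I then pressed the head down with the shut fingers.

**Last checks:**
- **Seating:** The head travelled about 5 mm under the push. It then met a hard stop at 15–21 N. A second press to about 26 N moved it no more than 0.4 mm further.
- **Position:** In the side and scene views the pin stands upright and no shank shows under the head. A rough two-camera check before that second press put the head about 1.7 mm high. That is within the camera error, so I judged flushness mainly by the hard stop.
- **Forces:** Sliding the rod took about 3–5 N and never rose. I stopped when the side picture showed the pin drop, so I did not feel the rod come up against it.
- **Other things:** I touched none of the other objects, and none looked out of place in the last scene view.

**What went differently from expected:**
- **Missed first grasp:** The visible fingertips sit about 30–35 mm behind the reported tool point. My first attempt on the pin therefore closed in the air above the head; I saw it in the pictures and lowered the gripper.
- **Sideways load on the knob:** My first grip on it was about 2 mm off centre and put about 20 N sideways on it. I corrected this before sliding the rod.

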